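# Tip the dry clay scraps into the reclaim mixer and switch it on

## Robot

A 6-joint arm with a two-finger parallel gripper is mounted at the origin on the work surface. World frame = base frame: x ahead of the robot, y to its left, z up, the work surface at z = 0. Lengths are in mm, angles in rad, forces in N, time in s.
With the tool pointing down it reaches from about 375 to 900 mm from the base axis. Payload 3.1 kg.
Tool frame: the origin (TCP) lies on the centre line of the jaws, within the pads' length; the fingertips stand 17 mm ahead of it and the grasp point (between the pads) lies 2 mm behind it (robot.finger_overhang is the distance from the TCP to the fingertips, in mm); z points along the fingers, y is the line along which they close (so a half turn about z gives the same grasp; the last joint's range is limited). The gripper opens to 87 mm and grips with 3 to 60 N. Pads are 19 mm wide; open, the fingers measure 117 mm over their backs; the gripper's body (75 mm by 190 mm) begins 51 mm behind the grasp point.
Start: joints at [-1.288, 0.527, 1.433, -0, 1.181, -0.178], TCP at [278.493, -559.498, 239.548] pointing down, gripper open.
Joint ranges: [-3.08, 3.08], [-0.75, 2.2], [0.22, 2.44], [-1.43, 4.57], [0, 2.65], [-2.85, 2.85]. Speed limits (rad/s): [2.79, 2.79, 3.14, 3.14, 3.14, 3.14].

## Interface

Orientations are given as a unit quaternion [w, x, y, z].
In Python, from workcell import robot, camera, camera_model gives the robot as it stands. The module is installed in compiled form; this text tells all that it offers.
- The arm moves only by the tool apply_moves, never from a script. Its argument "commands" is a list of rows, each a list of 7 numbers: the turn, a rotation vector about the tool's x, y, z in rad, then the shift along the tool's x, y, z in mm, then the gripper command: -1 is shut, 1 is fully open, values between are in proportion. In form: [[ax, ay, az, dx, dy, dz, gripper], ...]. A call has 1 to 5 rows; each row shifts and turns the commanded pose from where the row before left it, along the tool's axes as they then stand; what a row does not reach is not made up. A row lasts 1/12 s, in which the tool goes at most 41.7 mm and 7.16 degrees, less where a joint would pass 70% of its speed; a pose out of reach is approached as far as the arm can. A call is refused whole if a number of a shift passes 41.7 or a number of a turn 0.125, either way. A call with a gripper value outside its range is refused whole. The fingers move at their own pace and stop on an object; "grip_force" is the grip in N (left out, the last holds). Time passes only in rows, so rows that do not move let the fingers close. It gives the time, the measured TCP pose, the force, the opening and the grip force at its end, in the units of the state.
- robot.state(): the state, without advancing time (a new reading comes with each control period).
- camera(name): name is "scene" or "side" or "wrist"; returns (picture, depth): 384x512x3 uint8, red, green, blue; 384x512 float32, mm along the optical axis (not along the pixel's ray), 0 where there is no reading.
- camera_model(name): a dict with "fx", "fy", "cx", "cy" (pixels), "dist" ([k1, k2, p1, p2, k3] as OpenCV has them; the pictures are not rectified), "R" (3x3) and "t" (3): a world point X has camera coordinates R X + t; the wrist camera has in their place "T_tool_cam" (4x4, takes a point from camera to tool coordinates, whose origin is the TCP and whose axes are the flange's). Camera axes: x right, y down, z forward; pixel columns grow to the right and rows downward; lengths in mm; the calibration is good to about 2 mm. A picture is of the moment at which its call begins: read the wrist's pose just before it. camera_model takes no time and is no camera call.
- robot.hand_in(): hands the job in; it is judged then, once.
The state is a dict: "time_s": time; "q": joint angles; "qd": joint speeds; "joint_efforts": joint torques, N m; "eef_pos": TCP position; "orientation": TCP orientation; "wrist_force": force on the tool from outside, world axes, zero at the start; "ft_torque": the same for the moment, N m; "width": finger opening in mm; "gripper_force": force on a finger pad.
Only numpy, scipy, OpenCV 4.12 (cv2) and the standard library are available. Lean on these libraries where they do the work, as an engineer would, in place of code of your own. Each camera call takes 0.05 s, during which the arm holds its last target. There are 200 camera calls.

## Task

Gather the dry clay lumps from the bench onto the metal scrap tray, lift the tray by its wooden grip and tip it over the mixer's hopper so that every lump slides off into it (lumps go in off the tray, never by hand), then set the empty tray flat on its plywood board again. Next take the flat screwdriver from its wooden block, put its blade into the slot of the selector on the control box, turn it a quarter turn clockwise to its stop, and stand the screwdriver back in the block. Leave the jar, brush and mug where they are.

Things in the scene. Friction and masses are not known exactly. Their poses are not given: they have to be found in the camera images.
- lump1: lump of dry grey-green clay, a rough block 60 (own x) x 36 (own y) x 28 (own z) mm, 50 to 110 g; origin at the centre of its 60 x 36 underside. Starts on the bench to the right of the tray; may be absent (None from the start). Grips well between the fingers, slides on the tray when that is tilted past about 17 to 22 degrees
- lump2: lump of dry grey-green clay, a rough block 60 (own x) x 36 (own y) x 28 (own z) mm, 50 to 110 g; origin at the centre of its 60 x 36 underside. Starts on the bench to the right of the tray; may be absent (None from the start). Grips well between the fingers, slides on the tray when that is tilted past about 17 to 22 degrees
- lump3: lump of dry grey-green clay, a rough block 60 (own x) x 36 (own y) x 28 (own z) mm, 50 to 110 g; origin at the centre of its 60 x 36 underside. Starts on the bench to the right of the tray; may be absent (None from the start). Grips well between the fingers, slides on the tray when that is tilted past about 17 to 22 degrees
- lump4: lump of dry grey-green clay, a rough block 60 (own x) x 36 (own y) x 28 (own z) mm, 50 to 110 g; origin at the centre of its 60 x 36 underside. Starts on the bench to the right of the tray; may be absent (None from the start). Grips well between the fingers, slides on the tray when that is tilted past about 17 to 22 degrees
- lump5: lump of dry grey-green clay, a rough block 60 (own x) x 36 (own y) x 28 (own z) mm, 50 to 110 g; origin at the centre of its 60 x 36 underside. Starts on the back half of the tray; may be absent (None from the start). Grips well between the fingers, slides on the tray when that is tilted past about 17 to 22 degrees
- tray: loose sheet-metal scrap tray, 250 g, 165 (own x) x 240 (own y) mm, floor 4 mm thick, origin at the centre of the underside. Walls 24 mm high, 4 mm thick at the back (own -x) and both ends; the front edge (own +x, 82.5 mm from the origin) is open: lumps slide out there; it starts facing the hopper. Mid-back stands a flat wooden grip 14 thick (own x) x 60 wide, its top 84 mm above the underside
- tray_grip (a point): point in the middle of the tray's wooden grip, 64 mm above the tray's underside, 20 mm below the grip's top, 80.5 mm behind the tray's origin; axes as the tray's
- board: fixed plywood board 205 (own x) x 270 (own y) x 6 mm thick on the bench, on which the tray lives; origin at the centre of its underside; its +x points roughly towards the hopper
- hopper: fixed clay mixer: open steel hopper 290 (own x) x 200 (own y) mm outside, walls 8 mm thick, rim 90 mm above the bench, inner floor at 10 mm; origin at the centre of the hopper's underside. Its grey drive housing, 150 mm high and 130 mm deep, adjoins it on the own +y side (away from the tray)
- control: fixed grey control box 100 x 100 x 58 mm high, origin at the centre of its underside; the selector sits in the middle of its top, and white marks on top show the two slot directions (own +x: stop, own -y: run)
- selector (a joint): turn of the slotted selector in rad, clockwise from above: 0 = slot along the control box's own x (stop), 1.571 = slot along its own y (run, hard stop). Starts between 0 and 0.2. Stays where left; takes about 0.06 N m to turn
- slot (a point): centre of the slot's floor in the selector, 62 mm above the bench; its own x lies along the slot and turns with it. The slot is 6 mm wide, 10 mm deep (top at 72 mm), 44 mm long and open at both ends
- driver: loose flat screwdriver, 150 mm, 150 g, upright, blade down; origin at the middle of the blade's tip, own z up, own x along the blade's width. Blade 20 mm wide, 3 mm thick (own y); shaft 10 mm; collar 48 mm across at 72 to 78 mm above the tip; square handle 28 x 28 mm, flats square to own x and y, from 78 to 150 mm. Hangs by its collar in the block, tip 8 mm above the bench
- driver_tip (a point): middle of the screwdriver's blade tip (the same point as the driver's origin)
- block: fixed wooden block 76 x 76 x 80 mm high that holds the screwdriver; a square hole 28 x 28 mm goes down through its middle; origin at the centre of its underside. Block and control box stand at the right of the bench and may change places
- jar: bystander: glass jar 64 mm across, 85 mm high, origin at the centre of its underside
- brush: bystander: flat brush 190 mm long lying beyond the tray, origin at its middle underneath
- cup: bystander: white mug 72 mm across, 80 mm high, origin at the centre of its underside
Things that resemble listed ones, but are neither listed nor needed, are in the scene too. What is shaped like the lump3 but orange or red is not meant. What is shaped like the lump4 but orange is not meant.

How it is judged (in metres and radians):
On the way, in this order (a step that is already met when the one before it is completed fails the run):
1. every clay lump lies on the tray, let go of (x of lump1 in the frame of tray between -0.083 and 0.088 m and y of lump1 in the frame of tray between -0.12 and 0.12 m and z of lump1 in the frame of tray between -0.005 and 0.045 m and contact force between the fingers and lump1 below 0.3 N and x of lump2 in the frame of tray between -0.083 and 0.088 m and y of lump2 in the frame of tray between -0.12 and 0.12 m and z of lump2 in the frame of tray between -0.005 and 0.045 m and contact force between the fingers and lump2 below 0.3 N and x of lump3 in the frame of tray between -0.083 and 0.088 m and y of lump3 in the frame of tray between -0.12 and 0.12 m and z of lump3 in the frame of tray between -0.005 and 0.045 m and contact force between the fingers and lump3 below 0.3 N and x of lump4 in the frame of tray between -0.083 and 0.088 m and y of lump4 in the frame of tray between -0.12 and 0.12 m and z of lump4 in the frame of tray between -0.005 and 0.045 m and contact force between the fingers and lump4 below 0.3 N and x of lump5 in the frame of tray between -0.083 and 0.088 m and y of lump5 in the frame of tray between -0.12 and 0.12 m and z of lump5 in the frame of tray between -0.005 and 0.045 m and contact force between the fingers and lump5 below 0.3 N), for 0.2 s.
2. the tray is tipped beside or over the hopper (angle between tray's own z axis and vertical above 0.2 rad and horizontal distance between tray and hopper below 0.25 m), for 0.05 s.
3. every lump lies in the hopper (x of lump1 in the frame of hopper between -0.145 and 0.145 m and y of lump1 in the frame of hopper between -0.1 and 0.1 m and z of each of lump1, lump2, lump3, lump4, lump5 in the frame of hopper below 0.085 m and x of lump2 in the frame of hopper between -0.145 and 0.145 m and y of lump2 in the frame of hopper between -0.1 and 0.1 m and x of lump3 in the frame of hopper between -0.145 and 0.145 m and y of lump3 in the frame of hopper between -0.1 and 0.1 m and x of lump4 in the frame of hopper between -0.145 and 0.145 m and y of lump4 in the frame of hopper between -0.1 and 0.1 m and x of lump5 in the frame of hopper between -0.145 and 0.145 m and y of lump5 in the frame of hopper between -0.1 and 0.1 m), for 0.2 s.
4. the tray stands flat on its board again, let go of (horizontal distance between tray and board below 0.05 m and angle between tray's own z axis and vertical below 0.06 rad and z of tray in the frame of board below 0.012 m and linear speed of tray below 0.02 m/s and contact force between the fingers and tray below 0.3 N), for 0.2 s.
5. the screwdriver's blade is in the selector's slot, before the selector is turned (z of driver_tip in the frame of slot below 0.006 m and horizontal distance between driver_tip and slot below 0.012 m and value of joint selector below 0.5 rad), for 0.05 s.
6. the selector is turned to its run stop with the blade in the slot (z of driver_tip in the frame of slot below 0.006 m and horizontal distance between driver_tip and slot below 0.012 m and value of joint selector above 1.4 rad), for 0.1 s.
At the end, for the whole second after the job is handed in: All lumps at rest inside the hopper below its rim; the tray at rest, flat on the board, its centre within 50 mm of the board's; the selector past 1.40 rad (run stop at 1.571); the screwdriver hanging upright by its collar in the block's hole, within 12 mm of its centre (all of step 3 and all of step 4 and value of joint selector above 1.4 rad and horizontal distance between driver and block below 0.012 m and z of driver in the frame of block between 0.003 and 0.014 m and angle between driver's own z axis and vertical below 0.1 rad and linear speed of each of driver, lump1, lump2, lump3, lump4, lump5 below 0.02 m/s); the robot touches nothing.
It fails at once if a lump is put into the hopper by the fingers, or handled inside it ((contact force between the fingers and lump1 above 1 N and x of lump1 in the frame of hopper between -0.145 and 0.145 m and y of lump1 in the frame of hopper between -0.1 and 0.1 m) or (contact force between the fingers and lump2 above 1 N and x of lump2 in the frame of hopper between -0.145 and 0.145 m and y of lump2 in the frame of hopper between -0.1 and 0.1 m) or (contact force between the fingers and lump3 above 1 N and x of lump3 in the frame of hopper between -0.145 and 0.145 m and y of lump3 in the frame of hopper between -0.1 and 0.1 m) or (contact force between the fingers and lump4 above 1 N and x of lump4 in the frame of hopper between -0.145 and 0.145 m and y of lump4 in the frame of hopper between -0.1 and 0.1 m) or (contact force between the fingers and lump5 above 1 N and x of lump5 in the frame of hopper between -0.145 and 0.145 m and y of lump5 in the frame of hopper between -0.1 and 0.1 m)).
It fails at once if a bystander (jar, brush, mug) is moved by more than 30 mm (distance of any of jar, brush, cup from where it was at the start of the episode above 0.03 m).
Of lump1, lump2, lump3, lump4, lump5 only 4 to 5 are there at a start; the rules pass over those that are not, and their reading is None.
At some moment in a run one of lump1, lump2, lump3, lump4 may be knocked a few centimetres aside while the robot is not near it.
It also fails if it takes over 208 s, if anything falls off the work surface, if the arm or the gripper's body presses on something with over 40 N, if the wrist force passes 120 N, or if a joint passes its speed limit or range.

## Working session

There is one attempt and no reset: what is moved stays moved. The work goes in short steps, Python scripts to look and compute and a tool call to move; the robot and the scene stay as the last step left them, time stands still between calls to the robot, and variables do not carry over. Pictures are saved under pics/ and viewed, at most 14 in all, crops included, and the job is handed in when it is done.

Besides the shell and the picture viewer there is one more tool, called after "Call:" by a JSON object that holds its "op" and its "data", one argument or row to a line. apply_moves: Moves the arm, as the interface text tells. Its arguments: {"type":"object","properties":{"commands":{"type":"array","items":{"type":"array","items":{"type":"number"}}},"grip_force":{"type":"number"}},"required":["commands"]}

```bash
mkdir -p pics
cat > h.py <<'E'
import numpy as np, cv2
from workcell import robot, camera, camera_model
from scipy.spatial.transform import Rotation as Ro
def pose():
    s=robot.state(); w,x,y,z=s['orientation']; return np.array(s['eef_pos']),Ro.from_quat([x,y,z,w]).as_matrix()
def cam(n):
    """picture, depth, R (cam->world), c (cam centre), model"""
    m=camera_model(n)
    if n=='wrist': p,R=pose()
    im,d=camera(n)
    if n=='wrist':
        T=np.array(m['T_tool_cam']); Rw=R@T[:3,:3]; c=R@T[:3,3]+p
    else:
        Rw=np.array(m['R']).T; c=-Rw@np.array(m['t'])
    return im,d,Rw,c,m
def und(m,uv):
    K=np.array([[m['fx'],0,m['cx']],[0,m['fy'],m['cy']],[0,0,1]])
    u=cv2.undistortPoints(np.array(uv,float).reshape(-1,1,2),K,np.array(m['dist'],float)).reshape(-1,2)
    return np.c_[u,np.ones(len(u))]
def onz(C,uv,z):
    _,_,R,c,m=C; r=und(m,uv)@R.T
    return c+r*((z-c[2])/r[:,2])[:,None]
def cloud(C):
    im,d,R,c,m=C; v,u=np.mgrid[0:384,0:512]
    P=und(m,np.c_[u.ravel(),v.ravel()])*d.reshape(-1,1)
    return (P@R.T+c).reshape(384,512,3)
def save(im,n): cv2.imwrite('pics/'+n,cv2.cvtColor(im,cv2.COLOR_RGB2BGR))
E
python3 - <<'E'
from h import *
for n in ('scene','side'):
    C=cam(n); save(C[0],n+'0.png'); np.savez(n+'0.npz',im=C[0],P=cloud(C),d=C[1]); print(n,C[3],C[2][:,2])
s=robot.state(); print(s); print(camera_model('wrist')); print(robot.finger_overhang); print(pose())
E
```

```text
scene [1319.91262959 -197.21830429  677.61914247] [-0.78817285  0.14223521 -0.5987927 ]
side [ 155.54962468  708.2593994  1005.47270951] [ 0.3088009  -0.62142064 -0.72005444]
{'time_s': 0.1, 'q': array([-1.28749686e+00,  5.28398269e-01,  1.43377455e+00, -5.56242343e-06,
        1.18139334e+00, -1.78494452e-01]), 'qd': array([-0.00050045, -0.00190524, -0.00069786, -0.00024375,  0.00106629,
       -0.00073961]), 'joint_efforts': array([-8.58363746e-04, -4.40985453e+01, -1.77150428e+01,  6.34462922e-02,
        5.33335574e-02, -4.92866479e-05]), 'eef_pos': array([ 278.32203349, -558.90918765,  238.65392865]), 'orientation': array([-9.85266422e-04,  9.73460801e-01,  2.28851689e-01, -5.42532334e-05]), 'wrist_force': array([-0.37492436,  0.17261035,  0.78740798]), 'ft_torque': array([-0.01906005,  0.04018949,  0.04174058]), 'gripper_force': 0.0, 'width': 87.01281288253784}
{'fx': 294.9818281038255, 'fy': 294.9818281038255, 'cx': 256.0052638632144, 'cy': 189.51046220989667, 'dist': array([-0.07749352,  0.        ,  0.        ,  0.        ,  0.        ]), 'T_tool_cam': array([[ 2.23445575e-04, -9.62969863e-01, -2.69608963e-01,
         7.44087688e+01],
       [ 9.99999772e-01,  3.86918502e-04, -5.53191302e-04,
        -3.52384615e-01],
       [ 6.37023248e-04, -2.69608778e-01,  9.62969730e-01,
        -1.44684892e+02],
       [ 0.00000000e+00,  0.00000000e+00,  0.00000000e+00,
         1.00000000e+00]])}
17.0
(array([ 278.32203349, -558.90918765,  238.65392865]), array([[ 8.95253803e-01,  4.45556191e-01, -5.56586563e-04],
       [ 4.45556405e-01, -8.95251867e-01,  1.89340459e-03],
       [ 3.45332978e-04, -1.94306837e-03, -9.99998053e-01]]))
```

View pics/scene0.png

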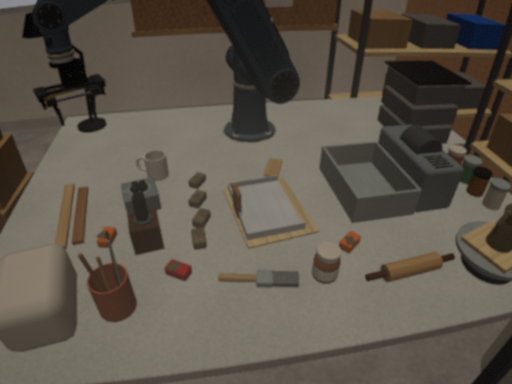

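View pics/side0.png

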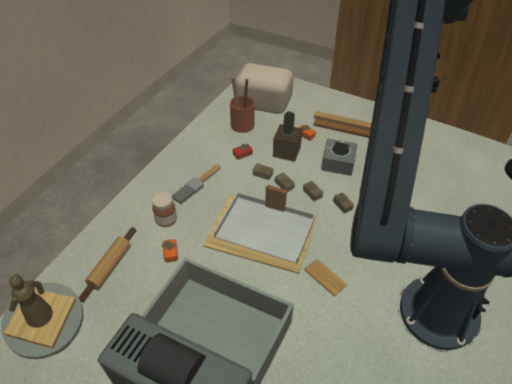

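```bash
cat > m1.py <<'E'
from h import *
for n,seeds in (('scene',dict(l1=(197,180),l2=(197,198),l3=(201,216),l4=(198,238),brd=(232,225),trayfl=(268,208),grip=(237,197),ctlbox=(146,203),sel=(139,187),drv=(143,207),blk=(143,235),hop=(355,180),hrim=(335,165),bench=(250,320))),
  ('side',dict(l1=(344,202),l2=(313,190),l3=(285,181),l4=(263,171),brd=(258,258),trayfl=(265,228),grip=(276,198),ctlbox=(334,163),sel=(341,148),drv=(289,120),blk=(283,140),hop=(215,325),bench=(400,130)))):
    D=np.load(n+'0.npz'); P=D['P']; im=D['im']
    for k,(u,v) in seeds.items():
        print(n,k,np.round(np.nanmedian(P[v-1:v+2,u-1:u+2].reshape(-1,3),0)),im[v,u])
D=np.load('side0.npz');P=D['P'];im=D['im']
Z=P[...,2]
# lumps: raised blobs
m=((Z>17)&(Z<45)&(D['d']>0)).astype(np.uint8)
nl,lab,st,ce=cv2.connectedComponentsWithStats(m)
for i in range(1,nl):
    if st[i,4]<40: continue
    Q=P[lab==i]; r=cv2.minAreaRect(Q[:,:2].astype(np.float32)); print(st[i,4],np.round(ce[i]),'c',np.round(r[0]),np.round(r[1]),round(r[2]),'z90',np.round(np.percentile(Q[:,2],90)),np.median(im[lab==i],0))
E
python3 m1.py
```

```text
scene l1 [ 373. -223.   28.] [75 68 52]
scene l2 [ 466. -226.   28.] [77 69 55]
scene l3 [ 549. -218.   27.] [82 73 56]
scene l4 [ 635. -230.   27.] [85 75 58]
scene brd [ 568. -135.   -1.] [128 122 110]
scene trayfl [522. -23.  10.] [134 130 122]
scene grip [ 550. -116.   81.] [68 53 42]
scene ctlbox [ 478. -369.   39.] [51 49 43]
scene sel [ 439. -391.   64.] [43 40 35]
scene drv [ 613. -353.  128.] [38 35 31]
scene blk [ 640. -363.   61.] [47 38 30]
scene hop [427. 288.  11.] [101 100  91]
scene hrim [446. 199.  89.] [89 88 79]
scene bench [ 877. -131.   -1.] [126 121 108]
side l1 [ 344. -213.   28.] [101  90  67]
side l2 [ 445. -217.   28.] [101  92  69]
side l3 [ 533. -210.   27.] [92 84 65]
side l4 [ 611. -216.   28.] [89 82 63]
side brd [480.  66.   8.] [162 140  91]
side trayfl [510. -32.  10.] [166 170 158]
side grip [ 516. -109.   56.] [75 61 47]
side ctlbox [ 427. -342.   43.] [65 65 59]
side sel [ 425. -387.   71.] [45 45 39]
side drv [ 591. -350.  145.] [47 46 39]
side blk [ 598. -327.   79.] [62 52 42]
side hop [478. 290.  10.] [121 128 117]
side bench [223.  18. 501.] 
[... 835 characters left out ...]
.0 [123. 120.  95.]
200 [313. 189.] c [ 447. -223.] [37. 64.] 61 z90 30.0 [92. 85. 65.]
597 [270. 213.] c [511. -36.] [244. 168.] 7 z90 33.0 [108. 106.  97.]
194 [343. 201.] c [ 349. -222.] [38. 60.] 56 z90 30.0 [89. 81. 60.]
152 [165. 218.] c [766.  81.] [62. 30.] 43 z90 42.0 [113.  107.   92.5]
1081 [107. 264.] c [811. 276.] [ 45. 253.] 4 z90 43.0 [135. 108.  71.]
275 [170. 249.] c [697. 162.] [40. 64.] 39 z90 31.0 [156.  90.  46.]
844 [214. 297.] c [507. 226.] [307. 134.] 32 z90 43.0 [69. 69. 62.]
90 [415. 302.] c [72. 10.] [16. 66.] 12 z90 40.0 [23. 27. 29.]
460 [438. 328.] c [-2. 67.] [145.  27.] 0 z90 42.0 [31. 36. 39.]
142 [274. 351.] c [321. 288.] [  1. 186.] 1 z90 42.0 [71. 71. 64.]
```

Call:
{"op": "apply_moves", "data": {
  "commands": [
    [0, 0, 0, 33.4, -14.4, -2, 1],
    [0, 0, 0, 33.4, -14.4, -2, 1],
    [0, 0, 0, 33.4, -14.4, -2, 1],
    [0, 0, 0, 33.4, -14.4, -2, 1],
    [0, 0, 0, 33.4, -14.4, -2, 1]
  ]
}}

```text
time_s: 0.52
eef_pos: [396.5, -419.0, 249.1]
orientation: [-0.001, 0.974, 0.229, -0.0]
wrist_force: [0.9, -1.1, -0.4]
width: 87.0
gripper_force: 0.0
```

Call:
{"op": "apply_moves", "data": {
  "commands": [
    [0, 0, 0, 33.4, -14.4, -2, 1],
    [0, 0, 0, 33.4, -14.4, -2, 1],
    [0, 0, 0, 33.4, -14.4, -2, 1],
    [0, 0, 0, 33.4, -14.4, -2, 1],
    [0, 0, 0, 33.4, -14.4, -2, 1]
  ]
}}

```text
time_s: 0.93
eef_pos: [514.0, -280.0, 259.2]
orientation: [-0.0, 0.973, 0.229, -0.0]
wrist_force: [-0.1, -0.1, -0.3]
width: 87.1
gripper_force: 0.0
```

Call:
{"op": "apply_moves", "data": {
  "commands": [
    [0, 0, 0, 33.4, -14.4, -2, 1],
    [0, 0, 0.1, 33.4, -14.4, 0, 1],
    [0, 0, 0.1, 0, 0, 0, 1],
    [0, 0, 0.1, 0, 0, 0, 1],
    [0, 0, 0.1, 0, 0, 0, 1]
  ]
}}

```text
time_s: 1.35
eef_pos: [560.6, -224.9, 260.9]
orientation: [-0.0, 1.0, 0.03, -0.001]
wrist_force: [-0.2, 0.8, 0.3]
width: 87.0
gripper_force: 0.0
```

```bash
cat > m2.py <<'E'
from h import *
p,R=pose(); print(np.round(p,1),'toolx deg',np.degrees(np.arctan2(R[1,0],R[0,0])).round(1))
C=cam('wrist'); save(C[0],'w1.png'); P=cloud(C); np.savez('w1.npz',im=C[0],P=P,R=C[2],c=C[3])
Z=P[...,2]; im=C[0]
for lo,hi in ((18,40),(60,90),(84,97),(110,175)):
    m=((Z>lo)&(Z<hi)&(C[1]>0)).astype(np.uint8)
    nl,lab,st,ce=cv2.connectedComponentsWithStats(m)
    for i in range(1,nl):
        if st[i,4]<80: continue
        Q=P[lab==i]; r=cv2.minAreaRect(Q[:,:2].astype(np.float32)); print(lo,st[i,4],np.round(ce[i]),'c',np.round(r[0]),np.round(r[1]),round(r[2]),'z50',np.round(np.median(Q[:,2]),1),np.median(im[lab==i],0))
E
python3 m2.py
```

```text
[ 560.6 -224.9  260.9] toolx deg 3.4
18 107 [33.  2.] c [751.  62.] [ 4. 28.] 8 z50 26.6 [104.  97.  83.]
18 318 [419.   9.] c [ 764. -413.] [54. 10.] 80 z50 29.0 [80. 43. 26.]
18 753 [499.  40.] c [ 740. -519.] [103.  17.] 20 z50 32.0 [73. 68. 57.]
18 1593 [312.  35.] c [ 725. -283.] [60. 40.] 57 z50 27.2 [147.  45.  40.]
18 1277 [263. 117.] c [ 622. -228.] [59. 35.] 4 z50 27.2 [124. 113.  86.]
18 1101 [142. 134.] c [595. -67.] [232. 118.] 52 z50 29.3 [155. 161. 148.]
18 287 [339. 141.] c [ 600. -328.] [25. 80.] 81 z50 29.6 [32. 20. 12.]
18 1054 [442. 162.] c [ 580. -475.] [39. 60.] 76 z50 27.2 [163.  97.  40.]
18 1152 [251. 178.] c [ 542. -218.] [38. 60.] 63 z50 27.4 [126. 115.  87.]
18 760 [254. 236.] c [ 454. -226.] [39. 55.] 61 z50 27.5 [120. 109.  81.]
18 298 [378. 228.] c [ 483. -399.] [ 3. 63.] 14 z50 29.6 [53. 53. 49.]
18 563 [250. 294.] c [ 354. -224.] [34. 59.] 58 z50 27.1 [106.  96.  69.]
60 234 [449.   3.] c [ 761. -419.] [ 6. 42.] 1 z50 71.1 [81. 43. 26.]
60 3541 [375. 142.] c [ 602. -364.] [77. 78.] 10 z50 79.5 [74. 52. 31.]
60 771 [162. 197.] c [ 523. -115.] [59. 14.] 7 z50 87.1 [96. 67. 37.]
84 693 [378. 144.] c [ 603. -359.] [39. 48.] 72 z50 85.5 [69. 74. 70.]
84 548 [159. 201.] c [ 523. -115.] [59. 14.] 7 z50 89.3 [125.  92.  52.]
110 1549 [407. 154.] c [ 602. -362.] [28. 28.] 88 z50 155.2 [23. 22. 19.]
```

View pics/w1.png

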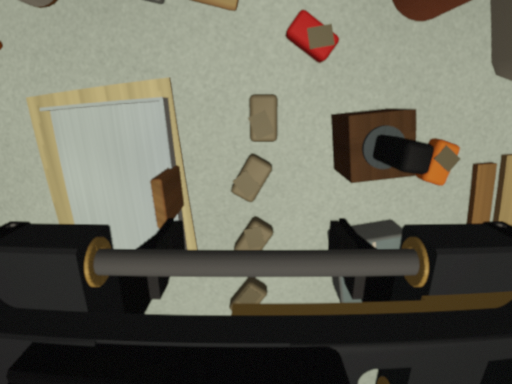

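Call:
{"op": "apply_moves", "data": {
  "commands": [
    [0, 0, 0, 20.4, 2.3, 30, 1],
    [0, 0, 0, 20.4, 2.3, 30, 1],
    [0, 0, 0, 20.4, 2.3, 30, 1],
    [0, 0, 0, 0, 0, 40, 1],
    [0, 0, 0, 0, 0, 40, 1]
  ],
  "grip_force": 25
}}

```text
time_s: 1.82
eef_pos: [623.4, -229.8, 90.4]
orientation: [0.001, 0.999, 0.032, 0.001]
wrist_force: [-0.6, 0.7, -0.1]
width: 86.7
gripper_force: 0.0
```

Call:
{"op": "apply_moves", "data": {
  "commands": [
    [0, 0, 0, 0, 0, 35, 1],
    [0, 0, 0, 0, 0, 20, 1],
    [0, 0, 0, 0, 0, 12, 1],
    [0, 0, 0, 0, 0, 0, -1],
    [0, 0, 0, 0, 0, 0, -1]
  ]
}}

```text
time_s: 2.23
eef_pos: [622.0, -229.5, 24.5]
orientation: [-0.0, 1.0, 0.031, -0.0]
wrist_force: [0.9, 0.5, -0.1]
width: 80.3
gripper_force: 0.0
```

Call:
{"op": "apply_moves", "data": {
  "commands": [
    [0, 0, 0, 0, 0, 0, -1],
    [0, 0, 0, 0, 0, 0, -1],
    [0, 0, 0, 0, 0, 0, -1],
    [0, 0, 0, 0, 0, 0, -1],
    [0, 0, 0, 0, 0, 0, -1]
  ]
}}

```text
time_s: 2.65
eef_pos: [622.3, -229.5, 25.7]
orientation: [0.0, 1.0, 0.031, 0.001]
wrist_force: [0.1, 0.3, 0.3]
width: 48.2
gripper_force: 0.0
```

Call:
{"op": "apply_moves", "data": {
  "commands": [
    [0, 0, 0, 0, 0, 0, -1],
    [0, 0, 0, 0, 0, 0, -1],
    [0, 0, 0, 0, 0, 0, -1],
    [0, 0, 0, 0, 0, -15, -1],
    [0, 0, -0.117, 0, 0, -25, -1]
  ]
}}

```text
time_s: 3.07
eef_pos: [619.5, -228.1, 62.4]
orientation: [-0.002, 0.996, 0.09, -0.003]
wrist_force: [0.5, 0.2, -0.9]
width: 36.2
gripper_force: 25.0
```

Call:
{"op": "apply_moves", "data": {
  "commands": [
    [0, 0, -0.117, 0, 0, -25, -1],
    [0, 0, -0.117, 0, 0, -25, -1],
    [0, 0, -0.117, 0, 0, -25, -1],
    [0, 0, -0.117, 0, 0, 0, -1],
    [0, 0, -0.117, 0, 0, 0, -1]
  ]
}}

```text
time_s: 3.48
eef_pos: [623.2, -230.0, 143.1]
orientation: [0.002, 0.927, 0.375, 0.002]
wrist_force: [0.3, -0.5, -1.4]
width: 36.0
gripper_force: 25.0
```

Call:
{"op": "apply_moves", "data": {
  "commands": [
    [0, 0, -0.117, 0, 0, 0, -1],
    [0, 0, -0.117, 0, 0, 0, -1],
    [0, 0, -0.117, 0, 0, 0, -1],
    [0, 0, -0.117, 0, 0, 0, -1],
    [0, 0, -0.117, 0, 0, 0, -1]
  ]
}}

```text
time_s: 3.9
eef_pos: [621.7, -229.2, 140.3]
orientation: [0.0, 0.779, 0.627, 0.0]
wrist_force: [-0.4, 0.4, -0.4]
width: 36.0
gripper_force: 25.0
```

Call:
{"op": "apply_moves", "data": {
  "commands": [
    [0, 0, -0.117, 0, 0, 0, -1],
    [0, 0, -0.117, 0, 0, 0, -1],
    [0, 0, -0.117, 0, 0, 0, -1],
    [0, 0, 0, 0, 0, 0, -1]
  ]
}}

```text
time_s: 4.23
eef_pos: [621.7, -229.2, 140.2]
orientation: [0.0, 0.659, 0.752, -0.0]
wrist_force: [0.9, -0.5, -1.7]
width: 35.7
gripper_force: 25.0
```

Call:
{"op": "apply_moves", "data": {
  "commands": [
    [0, 0, 0, 37.3, -3.9, 0, -1],
    [0, 0, 0, 37.3, -3.9, 0, -1],
    [0, 0, 0, 37.3, -3.9, 0, -1],
    [0, 0, 0, 37.3, -3.9, 0, -1],
    [0, 0, 0, 37.3, -3.9, 0, -1]
  ]
}}

```text
time_s: 4.65
eef_pos: [577.9, -45.5, 140.1]
orientation: [0.0, 0.662, 0.75, 0.0]
wrist_force: [0.2, -0.2, -1.4]
width: 36.1
gripper_force: 25.0
```

Call:
{"op": "apply_moves", "data": {
  "commands": [
    [0, 0, 0, 0, 0, 35, -1],
    [0, 0, 0, 0, 0, 35, -1],
    [0, 0, 0, 0, 0, 20, -1],
    [0, 0, 0, 0, 0, 12, -1],
    [0, 0, 0, 0, 0, 0, -1]
  ]
}}

```text
time_s: 5.07
eef_pos: [577.7, -46.6, 36.0]
orientation: [-0.001, 0.661, 0.751, -0.001]
wrist_force: [0.1, 0.1, -1.3]
width: 35.6
gripper_force: 25.0
```

Call:
{"op": "apply_moves", "data": {
  "commands": [
    [0, 0, 0, 0, 0, 0, 0.15],
    [0, 0, 0, 0, 0, 0, 0.15],
    [0, 0, 0, 0, 0, 0, 0.15],
    [0, 0, 0, 0, 0, -30, 0.2],
    [0, 0, 0, 0, 0, -40, 0.6]
  ]
}}

```text
time_s: 5.48
eef_pos: [576.3, -46.6, 106.3]
orientation: [-0.003, 0.66, 0.751, -0.001]
wrist_force: [0.3, -0.5, -0.2]
width: 53.5
gripper_force: 0.0
```

Call:
{"op": "apply_moves", "data": {
  "commands": [
    [0, 0, 0, 0, 0, -40, 1],
    [0, 0, 0, 0, 0, -40, 1],
    [0, 0, 0, 0, 0, 0, 1]
  ]
}}

```text
time_s: 5.73
eef_pos: [583.8, -48.3, 197.1]
orientation: [0.008, 0.66, 0.751, 0.004]
wrist_force: [2.1, 0.0, 0.4]
width: 71.2
gripper_force: 0.0
```

```bash
cat > look.py <<'E'
from h import *
import sys
p,R=pose(); print(np.round(p,1),'toolx deg',np.degrees(np.arctan2(R[1,0],R[0,0])).round(1))
for n in sys.argv[1:]:
    C=cam(n); P=cloud(C); Z=P[...,2]; im=C[0].astype(int)
    col=(im[...,0]-im[...,2]>12)&(im[...,0]-im[...,1]<22)
    m=((Z>18)&(Z<48)&(C[1]>0)&col).astype(np.uint8)
    nl,lab,st,ce=cv2.connectedComponentsWithStats(m)
    for i in range(1,nl):
        if st[i,4]<80: continue
        Q=P[lab==i]; c,(w,h),a=cv2.minAreaRect(Q[:,:2].astype(np.float32))
        if max(w,h)>90: continue
        if w<h: a+=90; w,h=h,w
        print(n,st[i,4],np.round(ce[i]),'c',np.round(c,0),np.round((w,h)),'long',round(a%180),'z',np.median(Q[:,2]).round(),np.median(im[lab==i],0))
E
python3 look.py wrist side
```

```text
[583.8 -48.3 197.1] toolx deg 97.4
wrist 106 [405.   2.] c [709. 146.] [24.  7.] long 11 z 28.0 [91. 81. 57.]
wrist 286 [503.  12.] c [826. 164.] [23. 19.] long 94 z 28.0 [56. 37. 21.]
wrist 883 [431.  96.] c [765.  62.] [65. 32.] long 104 z 33.0 [104.  98.  84.]
wrist 1739 [248. 174.] c [578. -46.] [58. 35.] long 98 z 37.0 [108.  98.  72.]
wrist 237 [207. 223.] c [ 534. -107.] [39. 10.] long 171 z 32.0 [55. 35. 19.]
wrist 862 [200. 295.] c [ 540. -216.] [58. 38.] long 150 z 27.0 [96. 85. 61.]
side 186 [284. 181.] c [ 539. -216.] [64. 36.] long 153 z 27.0 [112. 103.  78.]
side 195 [313. 189.] c [ 448. -224.] [61. 38.] long 149 z 27.0 [112. 103.  79.]
side 194 [343. 201.] c [ 348. -221.] [60. 36.] long 144 z 26.0 [107.5  99.   74. ]
side 154 [275. 204.] c [ 519. -108.] [64. 10.] long 10 z 33.0 [92. 74. 57.]
side 261 [246. 213.] c [575. -44.] [62. 35.] long 98 z 36.0 [114. 107.  83.]
side 160 [165. 218.] c [766.  81.] [62. 31.] long 44 z 34.0 [136. 129. 111.]
side 94 [130. 233.] c [822. 174.] [43. 18.] long 94 z 29.0 [94.  78.  60.5]
side 167 [ 87. 290.] c [807. 376.] [51. 36.] long 96 z 29.0 [87. 68. 51.]
```

Call:
{"op": "apply_moves", "data": {
  "commands": [
    [0, 0, 0, -32.8, -11.7, 0, 1],
    [0, 0, 0, -32.8, -11.7, 0, 1],
    [0, 0, 0, -32.8, -11.7, 0, 1],
    [0, 0, 0, -32.8, -11.7, 0, 1],
    [0, 0, 0, -32.8, -11.7, 0, 1]
  ]
}}

```text
time_s: 6.25
eef_pos: [540.0, -217.8, 186.2]
orientation: [-0.002, 0.66, 0.751, -0.0]
wrist_force: [0.4, -0.9, -0.0]
width: 86.6
gripper_force: 0.0
```

Call:
{"op": "apply_moves", "data": {
  "commands": [
    [0, 0, -0.119, 0, 0, 12.5, 1],
    [0, 0, -0.119, 0, 0, 12.5, 1],
    [0, 0, -0.119, 0, 0, 12.5, 1],
    [0, 0, -0.119, 0, 0, 12.5, 1],
    [0, 0, -0.119, 0, 0, 12.5, 1]
  ]
}}

```text
time_s: 6.67
eef_pos: [540.2, -216.7, 123.1]
orientation: [-0.002, 0.409, 0.913, 0.0]
wrist_force: [-0.0, -0.9, 0.7]
width: 87.0
gripper_force: 0.0
```

Call:
{"op": "apply_moves", "data": {
  "commands": [
    [0, 0, -0.119, 0, 0, 12.5, 1],
    [0, 0, -0.119, 0, 0, 12.5, 1],
    [0, 0, -0.119, 0, 0, 12.5, 1],
    [0, 0, 0, 0, 0, 0, 1],
    [0, 0, 0, 0, 0, 0, 1]
  ]
}}

```text
time_s: 7.08
eef_pos: [540.2, -216.3, 86.0]
orientation: [-0.002, 0.244, 0.97, 0.001]
wrist_force: [-0.0, 0.1, -0.3]
width: 86.9
gripper_force: 0.0
```

```bash
python3 look.py wrist
```

```text
[ 540.2 -216.3   86. ] toolx deg 151.7
wrist 1120 [109.  10.] c [ 373. -235.] [36. 14.] long 62 z 26.0 [96. 86. 63.]
wrist 4537 [182. 106.] c [ 451. -224.] [60. 40.] long 151 z 27.0 [119. 108.  81.]
wrist 965 [367. 129.] c [ 527. -121.] [64.  5.] long 11 z 34.0 [56. 36. 19.]
wrist 3728 [481. 151.] c [577. -49.] [57. 36.] long 96 z 37.0 [97. 87. 62.]
wrist 3546 [253. 210.] c [ 542. -217.] [59. 38.] long 154 z 27.0 [106.  96.  69.]
wrist 291 [494. 210.] c [631. -49.] [39.  3.] long 97 z 22.0 [102.  98.  89.]
wrist 208 [155. 308.] c [ 579. -329.] [20.  3.] long 11 z 25.0 [33. 20. 12.]
```

Call:
{"op": "apply_moves", "data": {
  "commands": [
    [0, 0, 0, 0, 0, 35, 1],
    [0, 0, 0, 0, 0, 16, 1],
    [0, 0, 0, 0, 0, 10, 1],
    [0, 0, 0, 0, 0, 0, -1],
    [0, 0, 0, 0, 0, 0, -1]
  ]
}}

```text
time_s: 7.55
eef_pos: [541.8, -217.2, 26.9]
orientation: [0.0, 0.243, 0.97, -0.0]
wrist_force: [0.7, 0.2, 0.2]
width: 80.4
gripper_force: 0.0
```

Call:
{"op": "apply_moves", "data": {
  "commands": [
    [0, 0, 0, 0, 0, 0, -1],
    [0, 0, 0, 0, 0, 0, -1],
    [0, 0, 0, 0, 0, 0, -1],
    [0, 0, 0, 0, 0, 0, -1],
    [0, 0, 0, 0, 0, 0, -1]
  ]
}}

```text
time_s: 7.97
eef_pos: [541.9, -217.2, 27.2]
orientation: [0.001, 0.242, 0.97, -0.0]
wrist_force: [-0.5, -1.2, 0.5]
width: 48.2
gripper_force: 0.0
```

Call:
{"op": "apply_moves", "data": {
  "commands": [
    [0, 0, 0, 0, 0, 0, -1],
    [0, 0, 0, 0, 0, 0, -1],
    [0, 0, 0, 0, 0, 0, -1],
    [0, 0, 0, 0, 0, -20, -1],
    [0, 0, 0.119, 0, 0, -25, -1]
  ]
}}

```text
time_s: 8.38
eef_pos: [539.9, -216.1, 69.9]
orientation: [-0.003, 0.301, 0.954, 0.001]
wrist_force: [1.0, 0.5, -0.1]
width: 36.0
gripper_force: 25.0
```

Call:
{"op": "apply_moves", "data": {
  "commands": [
    [0, 0, 0.119, 0, 0, -25, -1],
    [0, 0, 0.119, 0, 0, -25, -1],
    [0, 0, 0.119, 0, 0, -25, -1],
    [0, 0, 0.119, 0, 0, 0, -1],
    [0, 0, 0.119, 0, 0, 0, -1]
  ]
}}

```text
time_s: 8.8
eef_pos: [542.6, -217.6, 148.6]
orientation: [0.002, 0.569, 0.823, 0.0]
wrist_force: [0.6, 0.2, -1.1]
width: 35.6
gripper_force: 25.0
```

Call:
{"op": "apply_moves", "data": {
  "commands": [
    [0, 0, 0.119, 0, 0, 0, -1],
    [0, 0, 0.119, 0, 0, 0, -1],
    [0, 0, 0, 0, 0, 0, -1]
  ]
}}

```text
time_s: 9.05
eef_pos: [541.3, -216.8, 146.4]
orientation: [-0.0, 0.661, 0.751, 0.0]
wrist_force: [0.3, 1.3, -1.6]
width: 35.7
gripper_force: 25.0
```

Call:
{"op": "apply_moves", "data": {
  "commands": [
    [0, 0, 0, 37.7, 4.9, 0, -1],
    [0, 0, 0, 37.7, 4.9, 0, -1],
    [0, 0, 0, 37.7, 4.9, 0, -1],
    [0, 0, 0, 37.7, 4.9, 0, -1],
    [0, 0, 0, 37.7, 4.9, 0, -1]
  ]
}}

```text
time_s: 9.47
eef_pos: [541.2, -25.4, 146.3]
orientation: [-0.0, 0.659, 0.752, -0.0]
wrist_force: [-0.3, -0.1, -0.3]
width: 35.7
gripper_force: 25.0
```

Call:
{"op": "apply_moves", "data": {
  "commands": [
    [0, 0, 0, 37.7, 4.9, 0, -1],
    [0, 0, 0, 0, 0, 40, -1],
    [0, 0, 0, 0, 0, 36, -1],
    [0, 0, 0, 0, 0, 20, -1],
    [0, 0, 0, 0, 0, 12, -1]
  ]
}}

```text
time_s: 9.88
eef_pos: [539.7, 12.0, 35.8]
orientation: [-0.002, 0.658, 0.753, -0.001]
wrist_force: [-3.4, 0.3, 24.9]
width: 35.5
gripper_force: 25.1
```

Call:
{"op": "apply_moves", "data": {
  "commands": [
    [0, 0, 0, 0, 0, 0, -1],
    [0, 0, 0, 0, 0, 0, 0.15],
    [0, 0, 0, 0, 0, 0, 0.15],
    [0, 0, 0, 0, 0, 0, 0.15],
    [0, 0, 0, 0, 0, -30, 0.2]
  ]
}}

```text
time_s: 10.3
eef_pos: [538.7, 11.3, 65.3]
orientation: [-0.004, 0.66, 0.751, -0.002]
wrist_force: [-0.5, -0.6, 0.7]
width: 50.0
gripper_force: 0.0
```

Call:
{"op": "apply_moves", "data": {
  "commands": [
    [0, 0, 0, 0, 0, -40, 1],
    [0, 0, 0, 0, 0, -40, 1],
    [0, 0, 0, 0, 0, -40, 1],
    [0, 0, 0, 0, 0, 0, 1]
  ]
}}

```text
time_s: 10.63
eef_pos: [546.7, 10.2, 197.0]
orientation: [0.007, 0.66, 0.751, 0.004]
wrist_force: [1.1, -1.2, 0.7]
width: 71.2
gripper_force: 0.0
```

```bash
python3 look.py wrist side
```

```text
[546.7  10.2 197. ] toolx deg 97.4
wrist 115 [509.  23.] c [799. 219.] [39.  7.] long 103 z 20.0 [71. 53. 32.]
wrist 588 [425.  59.] c [707. 157.] [30. 24.] long 175 z 28.0 [92. 83. 58.]
wrist 897 [450. 150.] c [765.  68.] [64. 33.] long 83 z 33.0 [104.  98.  84.]
wrist 90 [220. 277.] c [ 522. -108.] [59.  3.] long 6 z 46.0 [60.  45.  33.5]
side 194 [313. 189.] c [ 448. -225.] [62. 39.] long 153 z 27.0 [113. 103.  79.]
side 194 [343. 201.] c [ 349. -221.] [59. 38.] long 143 z 27.0 [109. 101.  76.]
side 155 [275. 204.] c [ 520. -108.] [65. 11.] long 7 z 34.0 [90. 71. 54.]
side 156 [165. 218.] c [767.  80.] [62. 30.] long 44 z 33.0 [137.  129.  111.5]
side 94 [130. 233.] c [822. 172.] [44. 18.] long 93 z 29.0 [95.  78.5 61. ]
side 163 [ 87. 290.] c [809. 375.] [51. 37.] long 90 z 29.0 [87. 69. 51.]
```

Call:
{"op": "apply_moves", "data": {
  "commands": [
    [0, 0, 0, -31.8, -17.2, 0, 1],
    [0, 0, 0, -31.8, -17.2, 0, 1],
    [0, 0, 0, -31.8, -17.2, 0, 1],
    [0, 0, 0, -31.8, -17.2, 0, 1],
    [0, 0, 0, -31.8, -17.2, 0, 1]
  ]
}}

```text
time_s: 11.15
eef_pos: [474.9, -158.3, 187.2]
orientation: [-0.002, 0.66, 0.752, -0.0]
wrist_force: [0.5, 0.3, 0.2]
width: 87.0
gripper_force: 0.0
```

Call:
{"op": "apply_moves", "data": {
  "commands": [
    [0, 0, 0, -31.8, -17.2, 0, 1],
    [0, 0, 0, -31.8, -17.2, 0, 1],
    [0, 0, -0.117, 0, 0, 12.5, 1],
    [0, 0, -0.117, 0, 0, 12.5, 1],
    [0, 0, -0.117, 0, 0, 12.5, 1]
  ]
}}

```text
time_s: 11.57
eef_pos: [449.4, -225.6, 149.5]
orientation: [-0.001, 0.517, 0.856, 0.0]
wrist_force: [-0.7, 0.1, 0.3]
width: 86.8
gripper_force: 0.0
```

Call:
{"op": "apply_moves", "data": {
  "commands": [
    [0, 0, -0.117, 0, 0, 12.5, 1],
    [0, 0, -0.117, 0, 0, 12.5, 1],
    [0, 0, -0.117, 0, 0, 12.5, 1],
    [0, 0, -0.117, 0, 0, 12.5, 1],
    [0, 0, -0.117, 0, 0, 12.5, 1]
  ]
}}

```text
time_s: 11.98
eef_pos: [449.7, -224.4, 86.7]
orientation: [-0.001, 0.247, 0.969, 0.001]
wrist_force: [-0.4, 0.1, -0.2]
width: 87.0
gripper_force: 0.0
```

Call:
{"op": "apply_moves", "data": {
  "commands": [
    [0, 0, 0, 0, 0, 0, 1]
  ]
}}

```text
time_s: 12.07
eef_pos: [448.6, -223.6, 85.5]
orientation: [-0.003, 0.249, 0.968, 0.002]
wrist_force: [-0.6, 0.3, -0.4]
width: 87.2
gripper_force: 0.0
```

```bash
python3 look.py wrist
```

```text
[ 448.6 -223.6   85.5] toolx deg 151.1
wrist 4680 [187.  91.] c [ 352. -224.] [60. 37.] long 148 z 27.0 [113. 103.  77.]
wrist 2502 [ 16. 102.] c [ 294. -334.] [68. 27.] long 146 z 33.0 [75. 72. 61.]
wrist 3526 [254. 211.] c [ 450. -224.] [58. 39.] long 151 z 27.0 [97. 87. 63.]
wrist 228 [410. 214.] c [ 506. -124.] [24.  1.] long 6 z 32.0 [51. 33. 17.]
```

Call:
{"op": "apply_moves", "data": {
  "commands": [
    [0, 0, 0, 0, 0, 35, 1],
    [0, 0, 0, 0, 0, 16, 1],
    [0, 0, 0, 0, 0, 10, 0.4],
    [0, 0, 0, 0, 0, 0, -1],
    [0, 0, 0, 0, 0, 0, -1]
  ]
}}

```text
time_s: 12.53
eef_pos: [450.8, -225.1, 27.6]
orientation: [-0.0, 0.251, 0.968, 0.0]
wrist_force: [0.8, -0.6, -0.1]
width: 74.5
gripper_force: 0.0
```

Call:
{"op": "apply_moves", "data": {
  "commands": [
    [0, 0, 0, 0, 0, 0, -1],
    [0, 0, 0, 0, 0, 0, -1],
    [0, 0, 0, 0, 0, 0, -1],
    [0, 0, 0, 0, 0, 0, -1],
    [0, 0, 0, 0, 0, 0, -1]
  ]
}}

```text
time_s: 12.95
eef_pos: [451.1, -225.4, 28.1]
orientation: [0.0, 0.25, 0.968, -0.0]
wrist_force: [-0.4, -0.4, 0.4]
width: 41.6
gripper_force: 0.0
```

Call:
{"op": "apply_moves", "data": {
  "commands": [
    [0, 0, 0, 0, 0, 0, -1],
    [0, 0, 0, 0, 0, 0, -1],
    [0, 0, 0, 0, 0, 0, -1],
    [0, 0, 0, 0, 0, -20, -1],
    [0, 0, 0.117, 0, 0, -25, -1]
  ]
}}

```text
time_s: 13.37
eef_pos: [449.4, -224.1, 71.3]
orientation: [-0.003, 0.307, 0.952, 0.001]
wrist_force: [0.1, 0.2, -1.0]
width: 35.9
gripper_force: 25.0
```

Call:
{"op": "apply_moves", "data": {
  "commands": [
    [0, 0, 0.117, 0, 0, -25, -1],
    [0, 0, 0.117, 0, 0, -25, -1],
    [0, 0, 0.117, 0, 0, -25, -1],
    [0, 0, 0.117, 0, 0, 0, -1],
    [0, 0, 0.117, 0, 0, 0, -1]
  ]
}}

```text
time_s: 13.78
eef_pos: [451.6, -225.7, 149.1]
orientation: [0.002, 0.57, 0.821, -0.0]
wrist_force: [0.1, -0.6, -1.0]
width: 35.8
gripper_force: 25.0
```

Call:
{"op": "apply_moves", "data": {
  "commands": [
    [0, 0, 0.117, 0, 0, 0, -1],
    [0, 0, 0.117, 0, 0, 0, -1],
    [0, 0, 0, 0, 0, 0, -1]
  ]
}}

```text
time_s: 14.03
eef_pos: [450.5, -224.9, 147.3]
orientation: [-0.0, 0.661, 0.751, 0.0]
wrist_force: [-0.5, 0.5, -1.1]
width: 35.5
gripper_force: 25.0
```

Call:
{"op": "apply_moves", "data": {
  "commands": [
    [0, 0, 0, 31.9, 16.4, 0, -1],
    [0, 0, 0, 31.9, 16.4, 0, -1],
    [0, 0, 0, 31.9, 16.4, 0, -1],
    [0, 0, 0, 31.9, 16.4, 0, -1],
    [0, 0, 0, 31.9, 16.4, 0, -1]
  ]
}}

```text
time_s: 14.45
eef_pos: [511.6, -54.9, 147.2]
orientation: [-0.0, 0.659, 0.752, -0.0]
wrist_force: [0.3, 0.3, -1.1]
width: 36.0
gripper_force: 25.0
```

Call:
{"op": "apply_moves", "data": {
  "commands": [
    [0, 0, 0, 0, 0, 0, -1],
    [0, 0, 0, 0, 0, 40, -1],
    [0, 0, 0, 0, 0, 36, -1],
    [0, 0, 0, 0, 0, 20, -1],
    [0, 0, 0, 0, 0, 11, -1]
  ]
}}

```text
time_s: 14.87
eef_pos: [509.7, -56.0, 37.8]
orientation: [-0.003, 0.659, 0.752, -0.001]
wrist_force: [-0.2, 0.5, 13.3]
width: 35.6
gripper_force: 25.0
```

Call:
{"op": "apply_moves", "data": {
  "commands": [
    [0, 0, 0, 0, 0, 0, -1],
    [0, 0, 0, 0, 0, 0, 0.15],
    [0, 0, 0, 0, 0, 0, 0.15],
    [0, 0, 0, 0, 0, 0, 0.15],
    [0, 0, 0, 0, 0, -30, 0.2]
  ]
}}

```text
time_s: 15.28
eef_pos: [509.3, -56.0, 68.0]
orientation: [-0.004, 0.66, 0.751, -0.002]
wrist_force: [-0.3, -0.4, -0.5]
width: 49.8
gripper_force: 0.0
```

Call:
{"op": "apply_moves", "data": {
  "commands": [
    [0, 0, 0, 0, 0, -40, 1],
    [0, 0, 0, 0, 0, -40, 1],
    [0, 0, 0, 0, 0, -40, 1],
    [0, 0, 0, 0, 0, 0, 1],
    [0, 0, 0, 0, 0, 0, 1]
  ]
}}

```text
time_s: 15.7
eef_pos: [513.6, -57.1, 194.2]
orientation: [0.004, 0.66, 0.751, 0.002]
wrist_force: [-0.2, 0.5, -0.0]
width: 77.9
gripper_force: 0.0
```

```bash
python3 look.py wrist side
```

```text
[513.6 -57.1 194.2] toolx deg 97.4
wrist 246 [472.   4.] c [707. 148.] [32. 13.] long 12 z 28.0 [88. 78. 55.]
wrist 1025 [494. 100.] c [763.  62.] [63. 29.] long 100 z 32.0 [102.  96.  82.]
wrist 2017 [290. 117.] c [542.  11.] [58. 38.] long 97 z 37.0 [109.  99.  73.]
wrist 1744 [253. 176.] c [513. -54.] [58. 38.] long 98 z 37.0 [109.  99.  73.]
wrist 1823 [315. 175.] c [577. -46.] [60. 38.] long 98 z 37.0 [101.  91.  66.]
wrist 354 [261. 224.] c [ 525. -107.] [57.  5.] long 1 z 32.0 [58. 38. 20.]
wrist 86 [161. 309.] c [ 418. -243.] [11. 11.] long 79 z 25.0 [79.  71.  50.5]
side 198 [333. 192.] c [ 387. -242.] [63. 37.] long 146 z 27.0 [108.  99.  75.]
side 153 [275. 204.] c [ 519. -108.] [64. 11.] long 11 z 33.0 [89. 71. 54.]
side 263 [269. 219.] c [509. -54.] [62. 38.] long 98 z 37.0 [111. 103.  79.]
side 159 [165. 218.] c [767.  80.] [62. 31.] long 45 z 34.0 [134. 126. 109.]
side 94 [130. 233.] c [822. 173.] [42. 17.] long 97 z 29.0 [92.  76.5 59.5]
side 182 [ 88. 290.] c [797. 368.] [61. 48.] long 113 z 28.0 [85.  67.5 50. ]
```

Call:
{"op": "apply_moves", "data": {
  "commands": [
    [0, 0, 0, -28.6, -23.9, 0, 1],
    [0, 0, 0, -28.6, -23.9, 0, 1],
    [0, 0, 0, -28.6, -23.9, 0, 1],
    [0, 0, 0, -28.6, -23.9, 0, 1],
    [0, 0, 0, -28.6, -23.9, 0, 1]
  ]
}}

```text
time_s: 16.22
eef_pos: [409.4, -213.8, 188.8]
orientation: [-0.002, 0.66, 0.751, 0.0]
wrist_force: [0.6, -1.3, 0.1]
width: 86.8
gripper_force: 0.0
```

Call:
{"op": "apply_moves", "data": {
  "commands": [
    [0, 0, 0, -28.6, -23.9, 0, 1],
    [0, 0, -0.11, 0, 0, 0, 1],
    [0, 0, -0.11, 0, 0, 12.5, 1],
    [0, 0, -0.11, 0, 0, 12.5, 1],
    [0, 0, -0.11, 0, 0, 12.5, 1]
  ]
}}

```text
time_s: 16.63
eef_pos: [390.2, -244.6, 151.1]
orientation: [-0.002, 0.478, 0.878, 0.001]
wrist_force: [0.9, -1.1, -0.1]
width: 87.3
gripper_force: 0.0
```

Call:
{"op": "apply_moves", "data": {
  "commands": [
    [0, 0, -0.11, 0, 0, 12.5, 1],
    [0, 0, -0.11, 0, 0, 12.5, 1],
    [0, 0, -0.11, 0, 0, 12.5, 1],
    [0, 0, -0.11, 0, 0, 12.5, 1],
    [0, 0, 0, 0, 0, 0, 1]
  ]
}}

```text
time_s: 17.05
eef_pos: [389.4, -243.1, 99.8]
orientation: [-0.004, 0.276, 0.961, 0.002]
wrist_force: [-0.7, 0.2, -0.2]
width: 87.2
gripper_force: 0.0
```

```bash
python3 look.py wrist
```

```text
[ 389.4 -243.1   99.8] toolx deg 147.9
wrist 1841 [ 89. 156.] c [ 288. -332.] [69. 26.] long 162 z 34.0 [80. 77. 65.]
wrist 2301 [ 25. 175.] c [ 275. -374.] [62. 25.] long 162 z 35.0 [78. 74. 63.]
wrist 3141 [256. 204.] c [ 390. -243.] [59. 35.] long 148 z 27.0 [97. 87. 63.]
wrist 793 [498. 208.] c [501. -69.] [38. 16.] long 100 z 29.0 [56. 49. 34.]
```

Call:
{"op": "apply_moves", "data": {
  "commands": [
    [0, 0, 0, 0, 0, 38, 1],
    [0, 0, 0, 0, 0, 25, 0.6],
    [0, 0, 0, 0, 0, 11, 0.4],
    [0, 0, 0, 0, 0, 0, -1],
    [0, 0, 0, 0, 0, 0, -1]
  ]
}}

```text
time_s: 17.52
eef_pos: [391.2, -244.7, 28.7]
orientation: [-0.001, 0.278, 0.961, 0.001]
wrist_force: [0.8, -0.2, -0.3]
width: 68.2
gripper_force: 0.0
```

Call:
{"op": "apply_moves", "data": {
  "commands": [
    [0, 0, 0, 0, 0, 0, -1],
    [0, 0, 0, 0, 0, 0, -1],
    [0, 0, 0, 0, 0, 0, -1],
    [0, 0, 0, 0, 0, 0, -1],
    [0, 0, 0, 0, 0, 0, -1]
  ]
}}

```text
time_s: 17.93
eef_pos: [391.8, -245.3, 29.7]
orientation: [0.001, 0.277, 0.961, -0.0]
wrist_force: [-1.2, 0.4, 3.5]
width: 35.6
gripper_force: 25.0
```

Call:
{"op": "apply_moves", "data": {
  "commands": [
    [0, 0, 0, 0, 0, 0, -1],
    [0, 0, 0, 0, 0, 0, -1],
    [0, 0, 0, 0, 0, 0, -1],
    [0, 0, 0, 0, 0, -20, -1],
    [0, 0, 0.11, 0, 0, -25, -1]
  ]
}}

```text
time_s: 18.35
eef_pos: [390.5, -244.1, 73.2]
orientation: [-0.002, 0.33, 0.944, 0.001]
wrist_force: [1.2, -0.4, -0.3]
width: 36.0
gripper_force: 25.0
```

Call:
{"op": "apply_moves", "data": {
  "commands": [
    [0, 0, 0.11, 0, 0, -25, -1],
    [0, 0, 0.11, 0, 0, -25, -1],
    [0, 0, 0.11, 0, 0, -25, -1],
    [0, 0, 0.11, 0, 0, 0, -1],
    [0, 0, 0.11, 0, 0, 0, -1]
  ]
}}

```text
time_s: 18.77
eef_pos: [392.2, -245.7, 150.7]
orientation: [0.002, 0.576, 0.818, -0.0]
wrist_force: [0.1, -0.3, -1.3]
width: 35.7
gripper_force: 25.0
```

Call:
{"op": "apply_moves", "data": {
  "commands": [
    [0, 0, 0.11, 0, 0, 0, -1],
    [0, 0, 0.11, 0, 0, 0, -1],
    [0, 0, 0, 0, 0, 0, -1]
  ]
}}

```text
time_s: 19.02
eef_pos: [391.3, -244.8, 149.0]
orientation: [-0.0, 0.661, 0.751, 0.0]
wrist_force: [-0.9, -0.3, -0.8]
width: 35.7
gripper_force: 25.0
```

Call:
{"op": "apply_moves", "data": {
  "commands": [
    [0, 0, 0, 34.2, 16.2, 0, -1],
    [0, 0, 0, 34.2, 16.2, 0, -1],
    [0, 0, 0, 34.2, 16.2, 0, -1],
    [0, 0, 0, 34.2, 16.2, 0, -1],
    [0, 0, 0, 34.2, 16.2, 0, -1]
  ]
}}

```text
time_s: 19.43
eef_pos: [449.8, -63.5, 148.9]
orientation: [-0.0, 0.659, 0.752, -0.0]
wrist_force: [-0.4, -0.5, -1.3]
width: 36.0
gripper_force: 25.0
```

Call:
{"op": "apply_moves", "data": {
  "commands": [
    [0, 0, 0, 0, 0, 0, -1],
    [0, 0, 0, 0, 0, 40, -1],
    [0, 0, 0, 0, 0, 36, -1],
    [0, 0, 0, 0, 0, 20, -1],
    [0, 0, 0, 0, 0, 11, -1]
  ]
}}

```text
time_s: 19.85
eef_pos: [448.4, -64.6, 39.6]
orientation: [-0.002, 0.659, 0.752, -0.001]
wrist_force: [-0.9, 0.2, 10.8]
width: 36.0
gripper_force: 25.0
```

Call:
{"op": "apply_moves", "data": {
  "commands": [
    [0, 0, 0, 0, 0, 0, -1],
    [0, 0, 0, 0, 0, 0, 0.15],
    [0, 0, 0, 0, 0, 0, 0.15],
    [0, 0, 0, 0, 0, 0, 0.15],
    [0, 0, 0, 0, 0, -30, 0.2]
  ]
}}

```text
time_s: 20.27
eef_pos: [447.7, -64.6, 69.2]
orientation: [-0.004, 0.66, 0.751, -0.001]
wrist_force: [0.1, 0.0, 1.1]
width: 49.9
gripper_force: 0.0
```

Call:
{"op": "apply_moves", "data": {
  "commands": [
    [0, 0, 0, 0, 0, -40, 1],
    [0, 0, 0, 0, 0, -40, 1],
    [0, 0, 0, 0, 0, -40, 1],
    [0, 0, 0, 0, 0, -40, 1],
    [0, 0, 0, 0, 0, -30, 1]
  ]
}}

```text
time_s: 20.68
eef_pos: [450.3, -65.3, 266.4]
orientation: [0.003, 0.66, 0.751, 0.001]
wrist_force: [1.0, 1.0, -0.2]
width: 77.8
gripper_force: 0.0
```

Call:
{"op": "apply_moves", "data": {
  "commands": [
    [0, 0, 0, 0, 0, 0, 1],
    [0, 0, 0, 0, 0, 0, 1]
  ]
}}

```text
time_s: 20.85
eef_pos: [450.7, -65.5, 264.7]
orientation: [0.003, 0.66, 0.751, 0.001]
wrist_force: [-1.0, -0.4, -0.6]
width: 85.1
gripper_force: 0.0
```

```bash
python3 look.py wrist
cat > hop.py <<'E'
from h import *
C=cam('wrist'); save(C[0],'w2.png'); P=cloud(C); Z=P[...,2]
S=cam('scene'); PS=cloud(S); D=cam('side'); PD=cloud(D)
for n,P,d in (('w',P,C[1]),('sc',PS,S[1]),('sd',PD,D[1])):
    Z=P[...,2]; m=(Z>84)&(Z<96)&(d>0)&(P[...,1]>140)&(P[...,1]<420)&(P[...,0]>250)&(P[...,0]<720)
    Q=P[m]; 
    if len(Q)>50: r=cv2.minAreaRect(Q[:,:2].astype(np.float32)); print(n,len(Q),'rim',np.round(r[0]),np.round(r[1]),round(r[2],1),'z',np.median(Q[:,2]).round(1),Q[:,:2].min(0).round(),Q[:,:2].max(0).round()); print(np.round(cv2.boxPoints(r)))
    m=(Z>135)&(Z<165)&(d>0)&(P[...,1]>200)&(P[...,0]>250)&(P[...,0]<720); Q=P[m]
    if len(Q)>50: r=cv2.minAreaRect(Q[:,:2].astype(np.float32)); print(n,len(Q),'housing',np.round(r[0]),np.round(r[1]),round(r[2],1),np.median(Q[:,2]).round(1))
E
python3 hop.py
```

```text
[450.7 -65.5 264.7] toolx deg 97.4
wrist 366 [481.  20.] c [708. 157.] [31. 24.] long 173 z 28.0 [86. 76. 54.]
wrist 708 [498. 103.] c [764.  63.] [64. 30.] long 99 z 33.0 [99. 92. 79.]
wrist 1408 [333. 115.] c [542.  11.] [58. 39.] long 97 z 37.0 [100.  90.  66.]
wrist 1156 [254. 163.] c [448. -62.] [59. 33.] long 98 z 37.0 [107.  97.  72.]
wrist 1226 [302. 164.] c [512. -55.] [59. 39.] long 98 z 37.0 [101.  91.  66.]
wrist 1289 [352. 163.] c [577. -46.] [60. 37.] long 96 z 37.0 [97. 87. 62.]
wrist 270 [303. 204.] c [ 522. -110.] [64. 11.] long 12 z 33.0 [57. 37. 20.]
sc 876 rim [467. 306.] [294. 218.] 1.8 z 89.1 [319. 194.] [618. 420.]
[[317. 410.]
 [324. 192.]
 [618. 201.]
 [611. 420.]]
sc 1625 housing [466. 461.] [290. 131.] 1.6 149.5
sd 1183 rim [466. 298.] [292. 203.] 1.3 z 89.8 [319. 193.] [614. 396.]
[[318. 396.]
 [322. 193.]
 [614. 200.]
 [610. 403.]]
sd 4150 housing [462. 461.] [293. 129.] 4.5 150.1
```

View pics/w2.png

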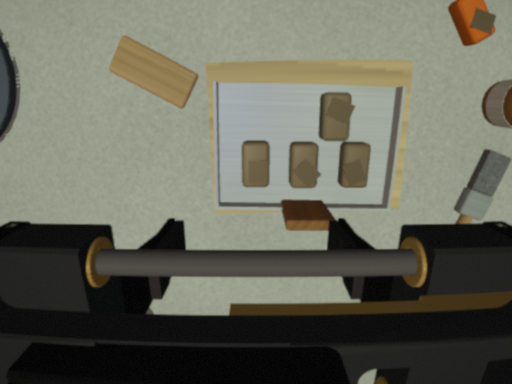

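Call:
{"op": "apply_moves", "data": {
  "commands": [
    [0, 0, 0, -19.7, 21.8, 0, -0.1],
    [0, 0, 0, -19.7, 21.8, 0, -0.1],
    [0, 0, 0, -19.7, 21.8, 0, -0.1],
    [0, 0, -0.12, 0, 0, 10, -0.1],
    [0, 0, -0.12, 0, 0, 10, -0.1]
  ]
}}

```text
time_s: 21.47
eef_pos: [523.5, -116.4, 240.2]
orientation: [-0.001, 0.563, 0.826, -0.0]
wrist_force: [-0.3, 0.1, 0.2]
width: 61.7
gripper_force: 0.0
```

Call:
{"op": "apply_moves", "data": {
  "commands": [
    [0, 0, -0.12, 0, 0, 10, -0.1],
    [0, 0, -0.12, 0, 0, 10, -0.1],
    [0, 0, -0.12, 0, 0, 10, -0.1],
    [0, 0, -0.12, 0, 0, 10, -0.1],
    [0, 0, -0.12, 0, 0, 10, -0.1]
  ]
}}

```text
time_s: 21.88
eef_pos: [521.2, -114.9, 189.6]
orientation: [-0.002, 0.294, 0.956, 0.0]
wrist_force: [-0.3, -0.6, 0.3]
width: 40.1
gripper_force: 0.0
```

Call:
{"op": "apply_moves", "data": {
  "commands": [
    [0, 0, -0.12, 0, 0, 10, -0.1],
    [0, 0, -0.12, 0, 0, 10, -0.1],
    [0, 0, -0.12, 0, 0, 10, -0.1],
    [0, 0, -0.12, 0, 0, 0, -0.1],
    [0, 0, -0.12, 0, 0, 0, -0.1]
  ]
}}

```text
time_s: 22.3
eef_pos: [520.7, -114.6, 159.3]
orientation: [-0.003, -0.002, 1.0, 0.001]
wrist_force: [-0.8, -0.7, -0.3]
width: 39.3
gripper_force: 0.0
```

Call:
{"op": "apply_moves", "data": {
  "commands": [
    [0, 0, -0.12, 0, 0, 0, -0.1],
    [0, 0, 0, 0, 0, 0, -0.1],
    [0, 0, 0, 0, 0, 0, -0.1]
  ]
}}

```text
time_s: 22.55
eef_pos: [521.5, -114.9, 160.6]
orientation: [-0.001, -0.058, 0.998, 0.001]
wrist_force: [-0.1, 0.5, -0.3]
width: 39.0
gripper_force: 0.0
```

Run:
```python
from h import *
C=cam('wrist'); P=cloud(C);save(C[0],'w3.png')
s=robot.state(); print(s['eef_pos'],s['q'],s['width']); p,R=pose(); print(R.round(3))
Z=P[...,2]; m=(Z>80)&(Z<98)&(C[1]>0)&(abs(P[...,0]-523)<60)&(abs(P[...,1]+115)<35); Q=P[m]
m2=m.astype(np.uint8); nl,lab,st,ce=cv2.connectedComponentsWithStats(m2)
for i in range(1,nl):
  if st[i,4]>100: Q=P[lab==i]; r=cv2.minAreaRect(Q[:,:2].astype(np.float32)); print(st[i,4],ce[i].round(),r,np.median(Q[:,2]))
```

```text
[ 521.69188623 -115.03034082  160.92850444] [-4.26345990e-01  5.18261526e-01  1.73501285e+00  4.80326303e-05
  8.90797103e-01 -2.11242642e+00] 39.39327776502778
[[-0.993 -0.115 -0.002]
 [-0.115  0.993  0.001]
 [ 0.002  0.001 -1.   ]]
1298 [255. 203.] ((521.3997802734375, -114.49883270263672), (59.40834045410156, 13.463111877441406), 6.255659103393555) 89.10856762189287
```

Run:
```python
from h import *
Rz=lambda a:Ro.from_euler('z',a); Ry=lambda a:Ro.from_euler('y',a); Rx=lambda a:Ro.from_euler('x',a)
q=robot.state()['q']; p,R=pose()
print((Rz(q[0])*Ry(q[1]+q[2])*Rz(q[3])*Ry(q[4])*Rz(q[5])*Rz(np.pi/2)).as_matrix().round(3), 'check vs R above')
for q1,A in ((.15,2.1),(.15,1.9)):
  for th in (0,.4,.7,.9,1.1):
    Rd=Rz(np.radians(181.5))*Rx(np.pi)*Rx(th)
    M=(Rz(q1)*Ry(A)).inv()*Rd*Rz(-np.pi/2)
    print(A,th,M.as_euler('ZYZ').round(2))
```

```text
[[-0.993 -0.115 -0.002]
 [-0.115  0.993  0.001]
 [ 0.002  0.001 -1.   ]] check vs R above
2.1 0 [ 0.    1.04 -1.45]
2.1 0.4 [-0.44  1.13 -1.24]
2.1 0.7 [-0.74  1.25 -1.13]
2.1 0.9 [-0.93  1.34 -1.08]
2.1 1.1 [-1.1   1.44 -1.04]
1.9 0 [ 0.    1.24 -1.45]
1.9 0.4 [-0.41  1.32 -1.33]
1.9 0.7 [-0.71  1.4  -1.26]
1.9 0.9 [-0.9   1.46 -1.24]
1.9 1.1 [-1.09  1.53 -1.22]
```

Call:
{"op": "apply_moves", "data": {
  "commands": [
    [0, 0, 0, 0, 0, 30, -0.1],
    [0, 0, 0, 0, 0, 30, -0.1],
    [0, 0, 0, 0, 0, 20, -0.1],
    [0, 0, 0, 0, 0, 14, -0.1],
    [0, 0, 0, 0, 0, 0, -1]
  ],
  "grip_force": 60
}}

```text
time_s: 23.02
eef_pos: [520.1, -114.4, 65.0]
orientation: [-0.003, -0.058, 0.998, 0.002]
wrist_force: [-0.3, -0.4, 0.3]
width: 37.1
gripper_force: 0.0
```

Call:
{"op": "apply_moves", "data": {
  "commands": [
    [0, 0, 0, 0, 0, 0, -1],
    [0, 0, 0, 0, 0, 0, -1],
    [0, 0, 0, 0, 0, 0, -1],
    [0, 0, 0, 0, 0, 0, -1],
    [0, 0, 0, 0, 0, 0, -1]
  ]
}}

```text
time_s: 23.43
eef_pos: [523.1, -115.5, 69.2]
orientation: [0.001, -0.059, 0.998, -0.0]
wrist_force: [0.1, -0.6, 3.1]
width: 13.5
gripper_force: 60.0
```

Call:
{"op": "apply_moves", "data": {
  "commands": [
    [0, 0, 0, 0, 0, 0, -1],
    [0, 0, 0, 0, 0, -2, -1],
    [0, 0, 0, 0, 0, -8, -1],
    [0, 0, 0, 0, 0, -15, -1],
    [0, 0, 0, 0, 0, -15, -1]
  ]
}}

```text
time_s: 23.85
eef_pos: [521.0, -114.9, 107.6]
orientation: [-0.002, -0.059, 0.998, 0.001]
wrist_force: [0.1, -0.4, -5.4]
width: 13.1
gripper_force: 60.0
```

Call:
{"op": "apply_moves", "data": {
  "commands": [
    [0, 0, 0, 0, 0, -15, -1],
    [0, 0, 0, 0, 0, -5, -1],
    [0, 0, 0, 0, 0, 0, -1],
    [0, 0, 0, 0, 0, 0, -1]
  ]
}}

```text
time_s: 24.18
eef_pos: [521.8, -115.1, 127.8]
orientation: [-0.0, -0.059, 0.998, 0.0]
wrist_force: [0.3, -0.2, -6.2]
width: 13.7
gripper_force: 60.0
```

```bash
cat > tray.py <<'E'
from h import *
p,R=pose(); print(p.round(1),'ft',robot.state()['wrist_force'].round(1),robot.state()['width'])
C=cam('side'); P=cloud(C); im=C[0].astype(int); save(C[0],'s%d.png'%int(robot.state()['time_s']*10))
# points in tool frame; tray floor sits ~58-60 mm below TCP
T=(P-p)@R; m=(abs(T[...,0])<108)&(T[...,1]>15)&(T[...,1]<155)&(T[...,2]>25)&(T[...,2]<85)&(C[1]>0)&(abs(im[...,0]-im[...,2])<22)
Q=P[m]; A=np.c_[Q[:,:2],np.ones(len(Q))]; w=np.ones(len(Q),bool)
for _ in range(8):
    a=np.linalg.lstsq(A[w],Q[w,2],rcond=None)[0]; r=Q[:,2]-A@a; w=abs(r)<max(4,1.5*np.std(r[w]))
n=np.array([-a[0],-a[1],1]);n/=np.linalg.norm(n); print(len(Q),w.sum(),'tilt',np.arccos(n[2]).round(3),'n',n.round(3),'z mid',np.median(Q[w,2]).round(1))
E
python3 tray.py
```

```text
[ 521.8 -115.1  127.8] ft [ 0.3 -0.2 -6.2] 13.688404768348592
2229 1916 tilt 0.004 n [0.002 0.004 1.   ] z mid 67.8
```

Call:
{"op": "apply_moves", "data": {
  "commands": [
    [0, 0, 0, 0, 0, -12, -1],
    [0, 0, 0, 0, 0, -24, -1],
    [0, 0, 0, 0, 0, -32, -1],
    [0, 0, 0, 0, 0, -32, -1],
    [0, 0, 0, 0, 0, -28, -1]
  ]
}}

```text
time_s: 24.65
eef_pos: [521.5, -115.0, 256.2]
orientation: [-0.001, -0.059, 0.998, 0.001]
wrist_force: [1.3, -0.9, -6.4]
width: 13.1
gripper_force: 60.0
```

Call:
{"op": "apply_moves", "data": {
  "commands": [
    [0, 0, 0.02, 0, 0, -20, -1],
    [0, 0, 0.035, 0, 0, -9, -1],
    [0, 0, 0.025, 0, 0, 0, -1],
    [0, 0, 0.01, 0, 0, 0, -1],
    [0, 0, 0, 0, 0, 0, -1]
  ]
}}

```text
time_s: 25.07
eef_pos: [521.2, -114.9, 283.6]
orientation: [-0.002, -0.014, 1.0, 0.001]
wrist_force: [0.6, -0.7, -5.8]
width: 13.4
gripper_force: 60.0
```

Call:
{"op": "apply_moves", "data": {
  "commands": [
    [0, 0, 0, 1.2, 8, 0, -1],
    [0, 0, 0, 2.4, 16, 0, -1],
    [0, 0, 0, 3.7, 24, 0, -1],
    [0, 0, 0, 4.9, 32, 0, -1],
    [0, 0, 0, 5.2, 34, 0, -1]
  ]
}}

```text
time_s: 25.48
eef_pos: [500.8, -0.8, 283.9]
orientation: [-0.001, -0.013, 1.0, 0.0]
wrist_force: [0.6, 1.1, -4.8]
width: 13.6
gripper_force: 60.0
```

Call:
{"op": "apply_moves", "data": {
  "commands": [
    [0, 0, 0, 5.2, 34, 0, -1],
    [0, 0, 0, 5.2, 34, 0, -1],
    [0, 0, 0, 5.2, 33, 0, -1],
    [0, 0, 0, 4.9, 32, 0, -1],
    [0, 0, 0, 3.7, 24, 0, -1]
  ]
}}

```text
time_s: 25.9
eef_pos: [470.7, 157.3, 284.0]
orientation: [-0.002, -0.015, 1.0, 0.001]
wrist_force: [0.4, -0.7, -6.5]
width: 13.7
gripper_force: 60.0
```

Call:
{"op": "apply_moves", "data": {
  "commands": [
    [0, 0, 0, 2.4, 16, 0, -1],
    [0, 0, 0, 1.2, 8, 0, -1],
    [0, 0, 0, 0, 0, 0, -1],
    [0, 0, 0, 0, 0, 0, -1]
  ]
}}

```text
time_s: 26.23
eef_pos: [468.3, 178.1, 284.4]
orientation: [-0.001, -0.015, 1.0, -0.001]
wrist_force: [-0.1, -0.6, -6.1]
width: 13.9
gripper_force: 60.0
```

```bash
python3 tray.py; python3 -c "
from h import *
print(robot.state()['q'].round(2)); C=cam('scene'); save(C[0],'sc2.png')"
```

```text
[468.3 178.1 284.4] ft [-0.1 -0.6 -6.1] 13.919007682178258
4311 3759 tilt 0.01 n [0.005 0.009 1.   ] z mid 225.1
[ 0.14  0.3   1.68 -0.    1.16 -1.46]
```

View pics/sc2.png

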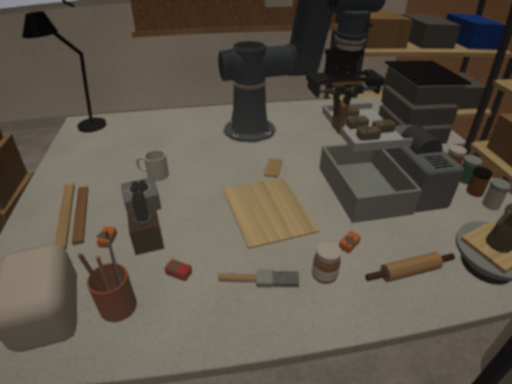

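Call:
{"op": "apply_moves", "data": {
  "commands": [
    [0.05, 0, 0, 0, 0, 0, -1],
    [0.09, 0, 0, 0, 0, 0, -1],
    [0.09, 0, 0, 0, 0, 0, -1],
    [0.09, 0, 0, 0, 0, 0, -1],
    [0.09, 0, 0, 0, 0, 0, -1]
  ]
}}

```text
time_s: 26.75
eef_pos: [469.6, 177.6, 285.5]
orientation: [0.003, -0.012, 0.979, -0.205]
wrist_force: [-0.5, -0.6, -6.7]
width: 13.6
gripper_force: 60.0
```

Call:
{"op": "apply_moves", "data": {
  "commands": [
    [0.09, 0, 0, 0, 0, 0, -1],
    [0.09, 0, 0, 0, 0, 0, -1],
    [0.09, 0, 0, 0, 0, 0, -1],
    [0.09, 0, 0, 0, 0, 0, -1],
    [0.06, 0, 0, 0, 0, 0, -1]
  ]
}}

```text
time_s: 27.17
eef_pos: [469.7, 178.6, 284.4]
orientation: [0.006, -0.012, 0.915, -0.403]
wrist_force: [-0.4, 0.4, -2.6]
width: 13.3
gripper_force: 60.0
```

Call:
{"op": "apply_moves", "data": {
  "commands": [
    [0, 0, 0, 0, 0, 0, -1],
    [0, 0, 0, 0, 0, 0, -1],
    [0, 0, 0, 0, 0, 0, -1],
    [0, 0, 0, 0, 0, 0, -1]
  ]
}}

```text
time_s: 27.5
eef_pos: [469.4, 177.8, 285.9]
orientation: [0.006, -0.012, 0.916, -0.402]
wrist_force: [-0.6, -0.7, -2.7]
width: 13.8
gripper_force: 60.0
```

```bash
python3 -c "
from h import *
s=robot.state(); print(s['q'].round(2),s['wrist_force'].round(1)); C=cam('side'); D=cam('scene'); save(np.vstack([C[0][180:],D[0][60:260]]),'t2.png')"
```

```text
[ 0.52  0.56  1.53 -0.71  1.54 -0.88] [-0.6 -0.7 -2.7]
```

View pics/t2.png

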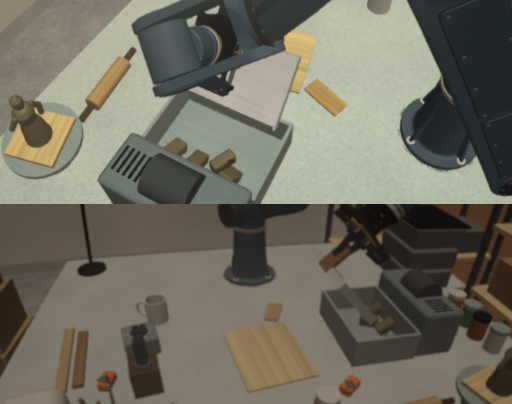

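Call:
{"op": "apply_moves", "data": {
  "commands": [
    [-0.06, 0, 0, 0, 0, 0, -1],
    [-0.1, 0, 0, 0, 0, 0, -1],
    [-0.1, 0, 0, 0, 0, 0, -1],
    [-0.1, 0, 0, 0, 0, 0, -1],
    [-0.1, 0, 0, 0, 0, 0, -1]
  ]
}}

```text
time_s: 28.02
eef_pos: [469.0, 178.3, 286.3]
orientation: [0.004, -0.014, 0.983, -0.182]
wrist_force: [0.3, -0.7, -2.9]
width: 13.8
gripper_force: 60.0
```

Call:
{"op": "apply_moves", "data": {
  "commands": [
    [-0.1, 0, 0, 0, 0, 0, -1],
    [-0.1, 0, 0, 0, 0, 0, -1],
    [-0.1, 0, 0, 0, 0, 0, -1],
    [-0.07, 0, 0, 0, 0, 0, -1],
    [0, 0, 0, 0, 0, 0, -1]
  ]
}}

```text
time_s: 28.43
eef_pos: [468.7, 175.5, 286.1]
orientation: [0.0, -0.012, 1.0, -0.0]
wrist_force: [-0.4, -0.2, -1.5]
width: 13.6
gripper_force: 60.0
```

Call:
{"op": "apply_moves", "data": {
  "commands": [
    [0, 0, 0, -2.4, -16, 0, -1],
    [0, 0, 0, -5, -32, 0, -1],
    [0, 0, 0, -5.5, -36, 0, -1],
    [0, 0, 0, -5.5, -36, 0, -1],
    [0, 0, 0, -5.5, -36, 0, -1]
  ]
}}

```text
time_s: 28.85
eef_pos: [496.8, 21.7, 285.4]
orientation: [-0.0, -0.015, 1.0, -0.001]
wrist_force: [0.5, 0.6, -2.8]
width: 13.3
gripper_force: 60.0
```

Call:
{"op": "apply_moves", "data": {
  "commands": [
    [0, 0, 0, -5.5, -36, 0, -1],
    [0, 0, 0, -5.5, -36, 0, -1],
    [0, 0, 0, -5, -32, 0, -1],
    [0, 0, 0, -3.7, -24, 0, -1],
    [0, 0, -0.03, -1.5, -10, 0, -1]
  ]
}}

```text
time_s: 29.27
eef_pos: [523.0, -118.2, 285.4]
orientation: [-0.0, -0.028, 1.0, -0.002]
wrist_force: [0.4, 0.9, -2.0]
width: 14.0
gripper_force: 60.0
```

Call:
{"op": "apply_moves", "data": {
  "commands": [
    [0, 0, -0.04, 0, 0, 20, -1],
    [0, 0, -0.02, 0, 0, 35, -1],
    [0, 0, 0, 0, 0, 35, -1],
    [0, 0, 0, 0, 0, 20, -1],
    [0, 0, 0, 0, 0, 0, -1]
  ]
}}

```text
time_s: 29.68
eef_pos: [518.9, -112.9, 171.0]
orientation: [-0.005, -0.059, 0.998, 0.002]
wrist_force: [-0.6, 0.5, -2.8]
width: 13.9
gripper_force: 60.0
```

```bash
python3 tray.py
python3 - <<'E'
from h import *
p,R=pose(); print(p,'yaw',np.degrees(np.arctan2(R[1,0],R[0,0])),robot.state()['q'].round(2))
# board from scene cam: yellowish near z 6
C=cam('scene'); P=cloud(C); im=C[0].astype(int); m=((im[...,0]-im[...,2]>28)&(abs(P[...,2]-5)<12)&(abs(P[...,0]-513)<150)&(abs(P[...,1]+35)<170)).astype(np.uint8)
nl,lab,st,ce=cv2.connectedComponentsWithStats(m); i=1+st[1:,4].argmax(); Q=P[lab==i]; print(st[i,4],ce[i],cv2.minAreaRect(Q[:,:2].astype(np.float32)),np.median(Q[:,2]))
C=cam('side'); P=cloud(C); im=C[0].astype(int); m=((im[...,0]-im[...,2]>12)&(P[...,2]>15)&(P[...,2]<120)&(abs(P[...,0]-466)<140)&(abs(P[...,1]-297)<100)).astype(np.uint8)
nl,lab,st,ce=cv2.connectedComponentsWithStats(m)
for i in range(1,nl):
  if st[i,4]>60: Q=P[lab==i]; print('hop',st[i,4],ce[i].round(),np.median(Q,0).round(),Q[:,2].max().round())
E
```

```text
[ 518.9 -112.9  171. ] ft [-0.6  0.5 -2.8] 13.911964069311983
3208 3145 tilt 0.013 n [ 0.013 -0.001  1.   ] z mid 111.7
[ 520.59047597 -113.44581322  173.26137415] yaw -173.17134989553873 [-0.42  0.5   1.73 -0.    0.92 -2.11]
3031 [268.97228637 219.8604421 ] ((512.3404541015625, -22.107421875), (285.4786376953125, 211.6835174560547), 9.064786911010742) 5.574716797288147
hop 214 [177. 327.] [545. 347.  37.] 43.0
hop 634 [226. 346.] [422. 339.  46.] 71.0
hop 223 [199. 338.] [481. 350.  46.] 63.0
```

Call:
{"op": "apply_moves", "data": {
  "commands": [
    [0, 0, 0, 0, 0, 35, -1],
    [0, 0, 0, 0, 0, 30, -1],
    [0, 0, 0, 0, 0, 20, -1],
    [0, 0, 0, 0, 0, 10, -1],
    [0, 0, 0, 0, 0, 5, -1]
  ]
}}

```text
time_s: 30.25
eef_pos: [523.1, -114.6, 75.3]
orientation: [0.001, -0.059, 0.998, -0.0]
wrist_force: [-1.1, -0.8, -2.4]
width: 13.8
gripper_force: 60.0
```

Call:
{"op": "apply_moves", "data": {
  "commands": [
    [0, 0, 0, 0, 0, 2, -1],
    [0, 0, 0, 0, 0, 1, -1],
    [0, 0, 0, 0, 0, 0, -1]
  ]
}}

```text
time_s: 30.5
eef_pos: [523.3, -114.7, 73.4]
orientation: [0.001, -0.059, 0.998, -0.001]
wrist_force: [1.1, 0.0, -2.9]
width: 13.8
gripper_force: 60.0
```

Call:
{"op": "apply_moves", "data": {
  "commands": [
    [0, 0, 0, 0, 0, 2, -1],
    [0, 0, 0, 0, 0, 2, -1],
    [0, 0, 0, 0, 0, 0, -1],
    [0, 0, 0, 0, 0, 0, -1]
  ]
}}

```text
time_s: 30.83
eef_pos: [523.0, -114.6, 69.2]
orientation: [0.001, -0.059, 0.998, -0.0]
wrist_force: [-1.5, 0.7, 6.5]
width: 13.9
gripper_force: 60.0
```

Call:
{"op": "apply_moves", "data": {
  "commands": [
    [0, 0, 0, 0, 0, 0, 0],
    [0, 0, 0, 0, 0, 0, 0],
    [0, 0, 0, 0, 0, 0, 0],
    [0, 0, 0, 0, 0, 0, 0],
    [0, 0, 0, 0, 0, -10, 0]
  ],
  "grip_force": 25
}}

```text
time_s: 31.25
eef_pos: [520.9, -113.8, 76.8]
orientation: [-0.002, -0.059, 0.998, 0.001]
wrist_force: [-0.5, -1.2, 0.6]
width: 38.0
gripper_force: 0.0
```

Call:
{"op": "apply_moves", "data": {
  "commands": [
    [0, 0, 0, 0, 0, -25, 0],
    [0, 0, 0, 0, 0, -40, 0],
    [0, 0, 0, 0, 0, -40, 0],
    [0, 0, 0, 0, 0, -40, 0],
    [0, 0, 0, 0, 0, -40, 0]
  ]
}}

```text
time_s: 31.67
eef_pos: [521.5, -114.0, 265.5]
orientation: [-0.0, -0.059, 0.998, 0.0]
wrist_force: [0.5, -0.5, 0.1]
width: 43.5
gripper_force: 0.0
```

Call:
{"op": "apply_moves", "data": {
  "commands": [
    [0, 0, 0, 0, 0, -40, 0],
    [0, 0, 0, 0, 0, -25, 0],
    [0, 0, 0, 5.3, -38, 0, 0],
    [0, 0, 0, 5.3, -38, 0, 0],
    [0, 0, 0, 5.3, -38, 0, 0]
  ]
}}

```text
time_s: 32.08
eef_pos: [519.7, -229.8, 330.0]
orientation: [0.001, -0.06, 0.998, -0.001]
wrist_force: [0.4, -0.1, 0.2]
width: 43.4
gripper_force: 0.0
```

Call:
{"op": "apply_moves", "data": {
  "commands": [
    [0, 0, 0, 5.3, -38, 0, 0.2],
    [0, 0, 0, 5.3, -38, 0, 0.2],
    [0, 0, 0, 5.3, -38, 0, 0.2],
    [0, 0, 0, 5.3, -38, 0, 0.2],
    [0, 0, 0, 5.3, -38, 0, 0.2]
  ]
}}

```text
time_s: 32.5
eef_pos: [515.3, -422.6, 328.6]
orientation: [-0.0, -0.059, 0.998, 0.0]
wrist_force: [0.1, 0.9, 0.3]
width: 52.1
gripper_force: 0.0
```

Call:
{"op": "apply_moves", "data": {
  "commands": [
    [0, 0, 0.03, 5.3, -38, 0, 0.2],
    [0, 0, 0.12, 0, 0, 0, 0.2],
    [0, 0, 0.12, 0, 0, 0, 0.2],
    [0, 0, 0.12, 0, 0, 0, 0.2],
    [0, 0, 0.12, 0, 0, 0, 0.2]
  ]
}}

```text
time_s: 32.92
eef_pos: [514.6, -459.6, 328.1]
orientation: [-0.0, 0.198, 0.98, 0.0]
wrist_force: [-0.4, -1.1, 0.8]
width: 52.3
gripper_force: 0.0
```

Call:
{"op": "apply_moves", "data": {
  "commands": [
    [0, 0, 0.12, 0, 0, 0, 0.2],
    [0, 0, 0.12, 0, 0, 0, 0.2],
    [0, 0, 0.12, 0, 0, 0, 0.2],
    [0, 0, 0.12, 0, 0, 0, 0.2],
    [0, 0, 0.12, 0, 0, 0, 0.2]
  ]
}}

```text
time_s: 33.33
eef_pos: [514.8, -459.1, 328.4]
orientation: [-0.0, 0.478, 0.878, 0.0]
wrist_force: [0.8, 0.2, -0.9]
width: 52.0
gripper_force: 0.0
```

Call:
{"op": "apply_moves", "data": {
  "commands": [
    [0, 0, 0.12, 0, 0, 0, 0.2],
    [0, 0, 0.12, 0, 0, 0, 0.2],
    [0, 0, 0.12, 0, 0, 0, 0.2],
    [0, 0, 0.1, 0, 0, 0, 0.2],
    [0, 0, 0, 0, 0, 0, 0.2]
  ]
}}

```text
time_s: 33.75
eef_pos: [514.9, -459.1, 328.4]
orientation: [-0.0, 0.664, 0.747, 0.0]
wrist_force: [-0.4, -1.0, -0.2]
width: 52.4
gripper_force: 0.0
```

```bash
cat > ctl.py <<'E'
from h import *
p,R=pose(); print(p.round(1),'yaw',np.degrees(np.arctan2(R[1,0],R[0,0])).round(1),robot.state()['q'].round(2))
C=cam('wrist'); P=cloud(C); np.savez('w5.npz',P=P,im=C[0],R=C[2],c=C[3],d=C[1]); Z=P[...,2]
im=cv2.resize(C[0][40:250,150:450],None,fx=2.6,fy=2.6,interpolation=cv2.INTER_CUBIC); save(np.clip(im*1.6,0,255).astype(np.uint8),'w5.png')
for lo,hi in ((52,62),(66,76),(74,82),(83,92),(145,170)):
    m=((Z>lo)&(Z<hi)&(C[1]>0)&(P[...,1]>-470)&(P[...,1]<-280)&(P[...,0]>330)&(P[...,0]<680)).astype(np.uint8)
    nl,lab,st,ce=cv2.connectedComponentsWithStats(m)
    for i in range(1,nl):
        if st[i,4]>60: Q=P[lab==i]; r=cv2.minAreaRect(Q[:,:2].astype(np.float32)); print(lo,hi,st[i,4],ce[i].round(),np.round(r[0],1),np.round(r[1],1),round(r[2],1),'z',np.median(Q[:,2]).round(1))
E
python3 ctl.py
```

```text
[ 514.9 -459.1  328.4] yaw 96.7 [-0.89  0.55  1.14  0.    1.45 -1.01]
52 62 4286 [202. 106.] [ 430.6 -393.1] [101.2  99.7] 12.6 z 57.6
66 76 64 [301. 100.] [ 564.1 -370.2] [ 0.6 74.4] 9.7 z 71.2
66 76 444 [198.  99.] [ 429.  -382.8] [44.9 15.4] 6.2 z 71.5
66 76 418 [198. 116.] [ 431.8 -404.7] [45.2 15.8] 6.3 z 71.6
74 82 2102 [327. 100.] [ 601.6 -364. ] [76.7 76.9] 9.6 z 79.5
83 92 465 [325. 101.] [ 596.6 -365. ] [38.3 47.6] 14.0 z 85.5
145 170 741 [347.  98.] [ 601.1 -363.4] [28.1 29. ] 88.4 z 156.8
```

View pics/w5.png

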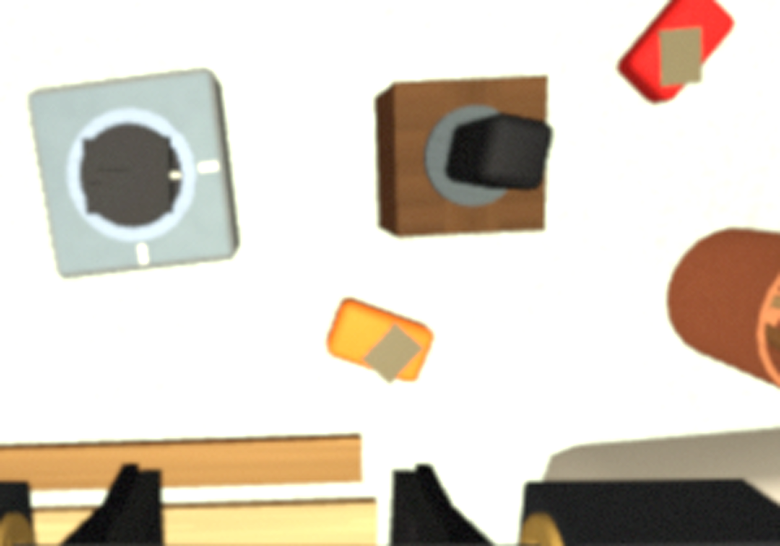

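Call:
{"op": "apply_moves", "data": {
  "commands": [
    [0, 0, 0, 21.2, 24.3, 10, 0.4],
    [0, 0, 0, 21.2, 24.3, 30, 0.4],
    [0, 0, 0, 21.2, 24.3, 30, 0.4],
    [0, 0, 0, 21.2, 24.3, 30, 0.4],
    [0, 0, 0.072, 0, 0, 28, 0.4]
  ]
}}

```text
time_s: 34.22
eef_pos: [601.5, -362.4, 204.1]
orientation: [0.0, 0.688, 0.726, 0.002]
wrist_force: [-1.2, -0.1, -0.4]
width: 60.8
gripper_force: 0.0
```

Call:
{"op": "apply_moves", "data": {
  "commands": [
    [0, 0, 0.073, 0, 0, 0, 0.4],
    [0, 0, 0, 0, 0, 0, 0.4],
    [0, 0, 0, 0, 0, 0, 0.4],
    [0, 0, 0, 0, 0, 0, 0.4]
  ]
}}

```text
time_s: 34.55
eef_pos: [598.6, -368.6, 206.4]
orientation: [0.001, 0.715, 0.699, 0.0]
wrist_force: [0.3, -0.3, -0.2]
width: 60.8
gripper_force: 0.0
```

```bash
cat > drv.py <<'E'
from h import *
p,R=pose(); print(p.round(1),'yaw',np.degrees(np.arctan2(R[1,0],R[0,0])).round(1))
C=cam('wrist'); P=cloud(C); Z=P[...,2]; save(C[0],'w6.png')
m=((Z>152)&(Z<164)&(C[1]>0)&(abs(P[...,1]+363)<40)&(abs(P[...,0]-601)<40)).astype(np.uint8)
nl,lab,st,ce=cv2.connectedComponentsWithStats(m); i=1+st[1:,4].argmax(); Q=P[lab==i]; z=np.median(Q[:,2])
print('depth',cv2.minAreaRect(Q[:,:2].astype(np.float32)),z)
v,u=np.nonzero(lab==i); W=onz(C,np.c_[u,v],z); r=cv2.minAreaRect(W[:,:2].astype(np.float32)); print('ray',r)
E
python3 drv.py
```

```text
[ 598.6 -368.6  206.4] yaw 88.6
depth ((601.4497680664062, -362.90301513671875), (27.386030197143555, 27.15716552734375), 87.92161560058594) 156.95096653045653
ray ((601.3485717773438, -361.8134765625), (27.23362159729004, 26.617483139038086), 88.58390808105469)
```

Call:
{"op": "apply_moves", "data": {
  "commands": [
    [0, 0, 0, 6.2, 2.6, 0, 0.4],
    [0, 0, 0, 0, 0, 25, 0.4],
    [0, 0, 0, 0, 0, 30, 0.4],
    [0, 0, 0, 0, 0, 20, 0.4],
    [0, 0, 0, 0, 0, 8, 0.4]
  ],
  "grip_force": 50
}}

```text
time_s: 35.02
eef_pos: [599.4, -360.2, 119.2]
orientation: [-0.002, 0.716, 0.698, -0.0]
wrist_force: [0.2, 0.2, -0.0]
width: 60.7
gripper_force: 0.0
```

Call:
{"op": "apply_moves", "data": {
  "commands": [
    [0, 0, 0, 0, 0, 0, 0.4],
    [0, 0, 0, 0, 0, 0, -1],
    [0, 0, 0, 0, 0, 0, -1],
    [0, 0, 0, 0, 0, 0, -1],
    [0, 0, 0, 0, 0, 0, -1]
  ]
}}

```text
time_s: 35.43
eef_pos: [601.7, -362.2, 123.7]
orientation: [0.002, 0.716, 0.698, 0.0]
wrist_force: [0.2, 0.2, -0.0]
width: 41.8
gripper_force: 0.0
```

Call:
{"op": "apply_moves", "data": {
  "commands": [
    [0, 0, 0, 0, 0, 0, -1],
    [0, 0, 0, 0, 0, 0, -1],
    [0, 0, 0, 0, 0, 0, -1]
  ]
}}

```text
time_s: 35.68
eef_pos: [601.2, -361.7, 122.6]
orientation: [0.0, 0.716, 0.698, 0.0]
wrist_force: [-0.2, 0.0, 3.0]
width: 27.8
gripper_force: 49.7
```

Call:
{"op": "apply_moves", "data": {
  "commands": [
    [0, 0, 0, 0, 0, -10, -1],
    [0, 0, 0, 0, 0, -30, -1],
    [0, 0, 0, 0, 0, -35, -1],
    [0, 0, 0, 0, 0, -35, -1],
    [0, 0, 0, 0, 0, -30, -1]
  ]
}}

```text
time_s: 36.1
eef_pos: [600.9, -361.5, 264.5]
orientation: [0.0, 0.716, 0.698, 0.0]
wrist_force: [0.1, -0.3, -0.3]
width: 28.1
gripper_force: 49.7
```

Call:
{"op": "apply_moves", "data": {
  "commands": [
    [0, 0, 0, 0, 0, 0, -1],
    [0, 0, 0, 0, 0, 0, -1]
  ]
}}

```text
time_s: 36.27
eef_pos: [601.7, -362.2, 265.0]
orientation: [0.003, 0.716, 0.698, 0.0]
wrist_force: [-0.2, -0.5, -2.8]
width: 27.7
gripper_force: 49.7
```

Run:
```python
from h import *
p,R=pose(); print(p.round(1),robot.state()['wrist_force'].round(1),robot.state()['width'])
out=[]
for n in ('scene','side','wrist'):
    C=cam(n); im,d,Rw,c,m=C; Pt=p+R@np.array([0,0,100.]); X=(Pt-c)@Rw
    K=np.array([[m['fx'],0,m['cx']],[0,m['fy'],m['cy']],[0,0,1]])
    uv=cv2.projectPoints(X.reshape(1,3),np.zeros(3),np.zeros(3),K,np.array(m['dist'],float))[0].ravel(); print(n,uv.round(),X[2].round(),m['fx'])
    u,v=uv.round().astype(int); u=np.clip(u,32,479);v=np.clip(v,32,351)
    out.append(cv2.resize(im[v-32:v+32,u-32:u+32],(260,260),interpolation=cv2.INTER_CUBIC))
save(np.clip(np.hstack(out)*1.5,0,255).astype(np.uint8),'blade.png')
```

```text
[ 601.7 -362.2  265. ] [-0.2 -0.5 -2.8] 27.690096745331612
scene [137. 192.] 849.0 359.6864847970973
side [288. 111.] 1408.0 461.0207434407172
wrist [258. 200.] 252.0 294.9818281038255
```

View pics/blade.png

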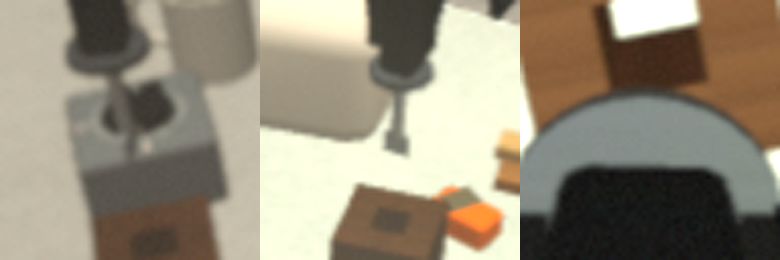

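Call:
{"op": "apply_moves", "data": {
  "commands": [
    [0, 0, 0, -18.7, -28.1, 0, -1],
    [0, 0, 0, -18.7, -28.1, 0, -1],
    [0, 0, 0, -18.7, -28.1, 0, -1],
    [0, 0, 0, -18.7, -28.1, 0, -1],
    [0, 0, 0, -18.7, -28.1, 0, -1]
  ]
}}

```text
time_s: 36.83
eef_pos: [456.0, -450.8, 259.4]
orientation: [-0.002, 0.716, 0.698, 0.0]
wrist_force: [0.9, -0.5, -1.6]
width: 28.2
gripper_force: 49.7
```

Call:
{"op": "apply_moves", "data": {
  "commands": [
    [0, 0, 0, -18.7, -28.1, 0, -1],
    [0, 0, -0.066, 0, 0, 25, -1],
    [0, 0, -0.067, 0, 0, 24, -1],
    [0, 0, 0, 0, 0, 0, -1],
    [0, 0, 0, 0, 0, 0, -1]
  ]
}}

```text
time_s: 37.25
eef_pos: [428.1, -467.6, 209.9]
orientation: [-0.004, 0.669, 0.743, 0.001]
wrist_force: [1.1, 0.1, -1.4]
width: 27.8
gripper_force: 49.7
```

Call:
{"op": "apply_moves", "data": {
  "commands": [
    [0, 0, 0, 0, 0, 0, -1],
    [0, 0, 0, 0, 0, 0, -1],
    [0, 0, 0, 0, 0, 0, -1]
  ]
}}

```text
time_s: 37.5
eef_pos: [430.4, -469.7, 214.2]
orientation: [0.001, 0.668, 0.744, -0.0]
wrist_force: [-0.3, 0.5, -1.8]
width: 27.9
gripper_force: 49.7
```

```bash
cat > slot.py <<'E'
from h import *
p,R=pose(); print(p.round(1),'yaw',np.degrees(np.arctan2(R[1,0],R[0,0])).round(1),R[:,2].round(4))
C=cam('wrist'); P=cloud(C); Z=P[...,2]; save(C[0],'w7.png')
near=(C[1]>0)&(abs(P[...,0]-430)<30)&(abs(P[...,1]+393)<30)
m=((Z>67)&(Z<77)&near).astype(np.uint8)
nl,lab,st,ce=cv2.connectedComponentsWithStats(m); o=1+np.argsort(-st[1:,4])[:2]; L=[]
for i in o:
    Q=P[lab==i]; v,u=np.nonzero(lab==i); W=onz(C,np.c_[u,v],71.5); r=cv2.minAreaRect(W[:,:2].astype(np.float32)); L.append(W); print(st[i,4],ce[i].round(1),np.round(r[0],1),np.round(r[1],1),round(r[2],1),np.median(Q[:,2]).round(1))
# slot edges: facing long edges in slot frame
best=None
for a in np.arange(0,13,.25):
    n=np.array([-np.sin(np.radians(a)),np.cos(np.radians(a))]); s=[W[:,:2]@n for W in L]
    if s[0].mean()<s[1].mean(): s=s[::-1]
    g=np.percentile(s[0],2)-np.percentile(s[1],98)
    if best is None or g>best[0]: best=(g,a,(np.percentile(s[0],2)+np.percentile(s[1],98))/2,n)
g,a,s,n=best; t=np.array([n[1],-n[0]]); A=np.vstack(L)[:,:2]; x=A@t; c=n*s+t*(np.percentile(x,1)+np.percentile(x,99))/2
print('gap',g,'slot angle',a,'centre',c.round(1))
E
python3 slot.py
```

```text
[ 430.4 -469.7  214.2] yaw 96.2 [ 0.0013 -0.0022 -1.    ]
843 [264.   93.5] [ 429.2 -382.9] [43.2 16.3] 6.3 71.5
775 [264.3 117.2] [ 432.1 -404.3] [43.1 15.9] 6.2 71.5
gap 6.409855364223972 slot angle 6.25 centre [ 430.7 -393.3]
```

Call:
{"op": "apply_moves", "data": {
  "commands": [
    [0, 0, 0, 25.5, 2.8, 0, -1],
    [0, 0, 0, 25.5, 2.8, 0, -1],
    [0, 0, 0, 25.6, 2.8, 0, -1],
    [0, 0, 0, 0, 0, 0, -1],
    [0, 0, 0, 0, 0, 0, -1]
  ]
}}

```text
time_s: 37.97
eef_pos: [430.1, -391.0, 213.9]
orientation: [0.0, 0.668, 0.745, -0.0]
wrist_force: [1.1, -0.9, -1.1]
width: 27.7
gripper_force: 49.7
```

Call:
{"op": "apply_moves", "data": {
  "commands": [
    [0, 0, 0, 0, 0, 10, -1],
    [0, 0, 0, 0, 0, 10, -1],
    [0, 0, 0, 0, 0, 0, -1],
    [0, 0, 0, 0, 0, 0, -1],
    [0, 0, 0, 0, 0, 0, -1]
  ]
}}

```text
time_s: 38.38
eef_pos: [429.4, -392.8, 192.3]
orientation: [-0.0, 0.669, 0.744, 0.0]
wrist_force: [0.7, 0.0, -1.4]
width: 27.8
gripper_force: 49.7
```

Call:
{"op": "apply_moves", "data": {
  "commands": [
    [0, 0, 0, 0, 1, 4, -1],
    [0, 0, 0, 0, 0, 4, -1],
    [0, 0, 0, 0, 0, 2, -1],
    [0, 0, 0, 0, 0, 0, -1],
    [0, 0, 0, 0, 0, 0, -1]
  ]
}}

```text
time_s: 38.8
eef_pos: [430.5, -392.1, 182.7]
orientation: [-0.0, 0.668, 0.744, 0.0]
wrist_force: [-0.6, 0.2, -1.1]
width: 27.6
gripper_force: 49.7
```

Call:
{"op": "apply_moves", "data": {
  "commands": [
    [0, 0, 0, 0, 0, 2, -1],
    [0, 0, 0, 0, 0, 2, -1],
    [0, 0, 0, 0, 0, 0, -1],
    [0, 0, 0, 0, 0, 0, -1]
  ]
}}

```text
time_s: 39.13
eef_pos: [430.5, -392.0, 178.8]
orientation: [-0.0, 0.668, 0.744, 0.0]
wrist_force: [-0.2, 0.4, -1.7]
width: 27.8
gripper_force: 49.7
```

Call:
{"op": "apply_moves", "data": {
  "commands": [
    [0, 0, 0.05, 0, 0, 1, -1],
    [0, 0, 0.1, 0, 0, 0, -1],
    [0, 0, 0.1, 0, 0, 0, -1],
    [0, 0, 0.1, 0, 0, 0, -1],
    [0, 0, 0.1, 0, 0, 0, -1]
  ]
}}

```text
time_s: 39.55
eef_pos: [431.1, -392.0, 177.9]
orientation: [0.0, 0.819, 0.574, 0.001]
wrist_force: [1.9, -0.7, -3.3]
width: 27.9
gripper_force: 49.6
```

Call:
{"op": "apply_moves", "data": {
  "commands": [
    [0, 0, 0.1, 0, 0, 0, -1],
    [0, 0, 0.1, 0, 0, 0, -1],
    [0, 0, 0.1, 0, 0, 0, -1],
    [0, 0, 0.1, 0, 0, 0, -1],
    [0, 0, 0.1, 0, 0, 0, -1]
  ]
}}

```text
time_s: 39.97
eef_pos: [431.8, -392.6, 177.9]
orientation: [0.001, 0.935, 0.354, 0.001]
wrist_force: [3.2, -0.6, -3.4]
width: 27.8
gripper_force: 49.6
```

Call:
{"op": "apply_moves", "data": {
  "commands": [
    [0, 0, 0.1, 0, 0, 0, -1],
    [0, 0, 0.1, 0, 0, 0, -1],
    [0, 0, 0.1, 0, 0, 0, -1],
    [0, 0, 0.1, 0, 0, 0, -1],
    [0, 0, 0.08, 0, 0, 0, -1]
  ]
}}

```text
time_s: 40.38
eef_pos: [432.0, -393.4, 178.0]
orientation: [0.002, 0.993, 0.121, 0.002]
wrist_force: [2.6, -1.9, -5.4]
width: 27.9
gripper_force: 49.6
```

Call:
{"op": "apply_moves", "data": {
  "commands": [
    [0, 0, 0.06, 0, 0, 0, -1],
    [0, 0, 0.04, 0, 0, 0, -1],
    [0, 0, 0, 0, 0, 0, -1]
  ]
}}

```text
time_s: 40.63
eef_pos: [432.0, -393.5, 178.1]
orientation: [0.002, 0.997, 0.073, 0.002]
wrist_force: [3.4, -1.2, -4.1]
width: 27.7
gripper_force: 49.6
```

```bash
python3 -c "
from h import *
s=robot.state();p,R=pose();print(p.round(1),np.degrees(np.arctan2(R[1,0],R[0,0])).round(1),s['ft_torque'].round(3),s['wrist_force'].round(1),s['q'].round(2))"
```

```text
[ 432.  -393.5  178.1] 8.4 [-0.388 -0.741  0.043] [ 3.4 -1.2 -4.1] [-0.93  0.55  1.6   0.    0.99  0.49]
```

Call:
{"op": "apply_moves", "data": {
  "commands": [
    [0, 0, 0.04, 0, 0, 0, -1],
    [0, 0, 0.04, 0, 0, 0, -1],
    [0, 0, 0.03, 0, 0, 0, -1],
    [0, 0, 0, 0, 0, 0, -1],
    [0, 0, 0, 0, 0, 0, -1]
  ]
}}

```text
time_s: 41.05
eef_pos: [431.9, -393.5, 178.2]
orientation: [0.002, 1.0, 0.02, 0.002]
wrist_force: [3.8, -3.8, -6.7]
width: 27.2
gripper_force: 49.6
```

```bash
python3 -c "
from h import *
s=robot.state();p,R=pose();print(p.round(1),np.degrees(np.arctan2(R[1,0],R[0,0])).round(1),s['ft_torque'].round(3),s['wrist_force'].round(1))"
```

```text
[ 431.9 -393.5  178.2] 2.3 [-0.838 -1.122  0.204] [ 3.8 -3.8 -6.7]
```

Call:
{"op": "apply_moves", "data": {
  "commands": [
    [0, 0, -0.05, 0, 0, 0, -1],
    [0, 0, -0.05, 0, 0, 0, -1],
    [0, 0, -0.05, 0, 0, 0, -1],
    [0, 0, 0, 0, 0, -6, -1],
    [0, 0, 0, 0, 0, -10, -1]
  ]
}}

```text
time_s: 41.47
eef_pos: [429.4, -390.5, 193.4]
orientation: [-0.002, 0.996, 0.094, -0.001]
wrist_force: [0.3, -0.5, -2.1]
width: 27.9
gripper_force: 49.7
```

Call:
{"op": "apply_moves", "data": {
  "commands": [
    [0, 0, 0, 0, 0, -25, -1],
    [0, 0, 0, 0, 0, -25, -1],
    [0, 0, 0, 0, 0, -10, -1],
    [0, 0, 0, 0, 0, 0, -1],
    [0, 0, 0, 0, 0, 0, -1]
  ]
}}

```text
time_s: 41.88
eef_pos: [430.0, -391.8, 254.4]
orientation: [0.0, 0.996, 0.094, -0.0]
wrist_force: [-0.1, -0.1, -1.0]
width: 27.8
gripper_force: 49.7
```

Call:
{"op": "apply_moves", "data": {
  "commands": [
    [0, 0, 0, 34.5, 0.6, 0, -1],
    [0, 0, 0, 34.5, 0.6, 0, -1],
    [0, 0, 0, 34.5, 0.6, 0, -1],
    [0, 0, 0, 34.5, 0.6, 0, -1],
    [0, 0, 0, 34.5, 0.6, 0, -1]
  ]
}}

```text
time_s: 42.3
eef_pos: [600.7, -361.6, 251.3]
orientation: [-0.002, 0.996, 0.093, -0.002]
wrist_force: [0.4, -0.8, -1.2]
width: 27.9
gripper_force: 49.7
```

Call:
{"op": "apply_moves", "data": {
  "commands": [
    [0, 0, 0, 0, 0, 0, -1],
    [0, 0, 0, 0, 0, 0, -1],
    [0, 0, 0, 0, 0, 0, -1]
  ]
}}

```text
time_s: 42.55
eef_pos: [599.1, -362.0, 251.5]
orientation: [-0.002, 0.996, 0.094, -0.002]
wrist_force: [1.3, 0.0, -1.5]
width: 27.9
gripper_force: 49.7
```

```bash
cat > blk.py <<'E'
from h import *
p,R=pose(); print(p.round(1),np.degrees(np.arctan2(R[1,0],R[0,0])).round(1),R[:,2].round(4))
# selector slot from scene/side + driver pose from side & scene crops
out=[]
for n,Pt in (('scene',p+[0,0,-100]),('side',p+[0,0,-100]),('side',np.array([430.6,-393,70]))):
    C=cam(n); im,d,Rw,c,m=C; X=(Pt-c)@Rw
    K=np.array([[m['fx'],0,m['cx']],[0,m['fy'],m['cy']],[0,0,1]])
    u,v=cv2.projectPoints(X.reshape(1,3),np.zeros(3),np.zeros(3),K,np.array(m['dist'],float))[0].ravel().round().astype(int); u=np.clip(u,32,479);v=np.clip(v,32,351)
    out.append(cv2.resize(im[v-32:v+32,u-32:u+32],(260,260),interpolation=cv2.INTER_CUBIC))
    P=cloud(C)
    m2=(abs(P[...,2]-71)<4)&(abs(P[...,0]-430)<30)&(abs(P[...,1]+393)<30)&(d>0); print(n,'sel pts',m2.sum())
    # handle above fingers? shaft points
    s=(np.hypot(P[...,0]-p[0],P[...,1]-p[1])<12)&(P[...,2]<p[2]-50)&(P[...,2]>p[2]-120)&(d>0); print('shaft',s.sum(),P[s].mean(0).round(1) if s.any() else '',P[s][:,2].min().round() if s.any() else '')
save(np.clip(np.hstack(out)*1.6,0,255).astype(np.uint8),'blk.png')
E
python3 blk.py
```

```text
[ 599.1 -362.   251.5] 10.8 [-0.0047  0.0028 -1.    ]
scene sel pts 97
shaft 116 [ 598.2 -361.1  161.4] 136.0
side sel pts 24
shaft 44 [ 592.4 -359.4  168.2] 139.0
side sel pts 24
shaft 42 [ 592.3 -359.6  169.7] 139.0
```

View pics/blk.png

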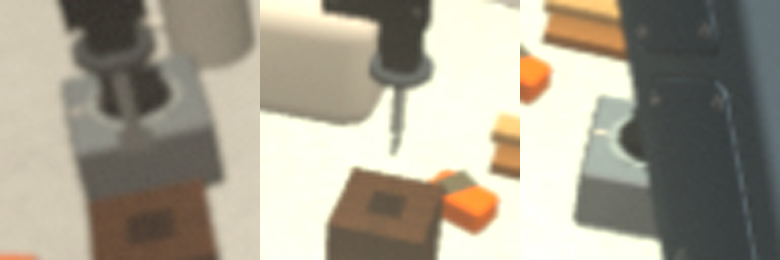

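Call:
{"op": "apply_moves", "data": {
  "commands": [
    [0, 0, 0, 2.2, 2, 20, -1],
    [0, 0, 0, 0, 0, 20, -1],
    [0, 0, 0, 0, 0, 8, -1],
    [0, 0, 0, 0, 0, 8, -1],
    [0, 0, 0, 0, 0, 8, -1]
  ]
}}

```text
time_s: 43.12
eef_pos: [602.7, -364.9, 189.8]
orientation: [0.0, 0.996, 0.093, 0.0]
wrist_force: [0.7, -0.3, -1.2]
width: 27.9
gripper_force: 49.7
```

Call:
{"op": "apply_moves", "data": {
  "commands": [
    [0, 0, 0, 0, 0, 10, -1],
    [0, 0, 0, 0, 0, 10, -1],
    [0, 0, 0, 0, 0, 10, -1],
    [0, 0, 0, 0, 0, 10, -1],
    [0, 0, 0, 0, 0, 0, -1]
  ]
}}

```text
time_s: 43.53
eef_pos: [601.9, -363.3, 146.9]
orientation: [-0.002, 0.996, 0.094, -0.002]
wrist_force: [0.3, 1.0, -3.1]
width: 27.7
gripper_force: 49.7
```

Call:
{"op": "apply_moves", "data": {
  "commands": [
    [0, 0, 0, 0, 0, 10, -1],
    [0, 0, 0, 0, 0, 6, -1],
    [0, 0, 0, 0, 0, 4, -1],
    [0, 0, 0, 0, 0, 2, -1],
    [0, 0, 0, 0, 0, 0, -1]
  ]
}}

```text
time_s: 43.95
eef_pos: [602.9, -364.2, 127.3]
orientation: [-0.0, 0.996, 0.094, -0.0]
wrist_force: [-0.4, -0.7, -1.2]
width: 28.0
gripper_force: 49.7
```

Call:
{"op": "apply_moves", "data": {
  "commands": [
    [0, 0, 0, 0, 0, 0, -1],
    [0, 0, 0, 0, 0, 0, -1]
  ]
}}

```text
time_s: 44.12
eef_pos: [603.4, -364.7, 128.4]
orientation: [0.0, 0.996, 0.094, 0.0]
wrist_force: [-0.2, -0.5, -1.6]
width: 27.8
gripper_force: 49.7
```

Call:
{"op": "apply_moves", "data": {
  "commands": [
    [0, 0, 0, -1, -1, 3, -1],
    [0, 0, 0, 0, 0, 2, -1],
    [0, 0, 0, 0, 0, 0, -1],
    [0, 0, 0, 0, 0, 0, -1]
  ]
}}

```text
time_s: 44.45
eef_pos: [601.9, -363.6, 122.8]
orientation: [-0.0, 0.996, 0.094, -0.0]
wrist_force: [0.1, -0.3, -1.0]
width: 27.8
gripper_force: 49.7
```

Call:
{"op": "apply_moves", "data": {
  "commands": [
    [0, 0, 0, 0, 0, 1, -1],
    [0, 0, 0, 0, 0, 0, 0.2],
    [0, 0, 0, 0, 0, 0, 0.4],
    [0, 0, 0, 0, 0, 0, 0.4],
    [0, 0, 0, 0, 0, 0, 0.4]
  ]
}}

```text
time_s: 44.87
eef_pos: [602.0, -363.7, 121.9]
orientation: [0.0, 0.996, 0.094, 0.0]
wrist_force: [0.3, -0.3, 0.1]
width: 46.2
gripper_force: 0.0
```

Call:
{"op": "apply_moves", "data": {
  "commands": [
    [0, 0, 0, 0, 0, 0, 0.4],
    [0, 0, 0, 0, 0, -20, 0.4],
    [0, 0, 0, 0, 0, -40, 0.4],
    [0, 0, 0, 0, 0, -40, 0.4],
    [0, 0, 0, 0, 0, -40, 0.4]
  ]
}}

```text
time_s: 45.28
eef_pos: [601.6, -363.4, 262.8]
orientation: [-0.001, 0.996, 0.094, -0.001]
wrist_force: [0.5, 0.4, -0.2]
width: 61.1
gripper_force: 0.0
```

Call:
{"op": "apply_moves", "data": {
  "commands": [
    [0, 0, 0, -35, 0, -20, 0.4],
    [0, 0, 0, -40, 0, 0, 0.4],
    [0, 0, 0, -40, 0, 0, 0.4],
    [0, 0, 0, -40, 0, 0, 0.4],
    [0, 0, 0, -40, 0, 0, 0.4]
  ]
}}

```text
time_s: 45.7
eef_pos: [408.7, -399.9, 282.3]
orientation: [0.0, 0.996, 0.094, 0.0]
wrist_force: [-0.8, 0.2, 0.3]
width: 61.0
gripper_force: 0.0
```

Call:
{"op": "apply_moves", "data": {
  "commands": [
    [0, 0, 0, -40, 0, -20, 0.4],
    [0, 0, 0, 0, 0, 0, 0.4],
    [0, 0, 0, 0, 0, 0, 0.4],
    [0, 0, 0, 0, 0, 0, 0.4]
  ]
}}

```text
time_s: 46.03
eef_pos: [374.2, -407.2, 300.8]
orientation: [0.0, 0.996, 0.093, 0.001]
wrist_force: [0.5, 0.0, -0.5]
width: 60.7
gripper_force: 0.0
```

```bash
cat > fin.py <<'E'
from h import *
p,R=pose(); print(p.round(1))
C=cam('wrist'); P=cloud(C); Z=P[...,2]
S=cam('scene'); save(np.vstack([np.clip(C[0][0:230]*1.4,0,255).astype(np.uint8),S[0][60:300]]),'fin.png')
for n,C in (('wrist',C),('scene',S)):
  P=cloud(C); Z=P[...,2]
  for nm,lo,hi,x,y in (('handle',148,170,601,-363),('sel',67,77,430,-393),('blk',75,82,601,-363),('collar',83,92,601,-363)):
    m=((Z>lo)&(Z<hi)&(C[1]>0)&(abs(P[...,0]-x)<55)&(abs(P[...,1]-y)<55)).astype(np.uint8)
    nl,lab,st,ce=cv2.connectedComponentsWithStats(m)
    for i in range(1,nl):
        if st[i,4]>40: Q=P[lab==i]; r=cv2.minAreaRect(Q[:,:2].astype(np.float32)); print(n,nm,st[i,4],np.round(r[0],1),np.round(r[1],1),round(r[2],1),'z',np.median(Q[:,2]).round(1))
E
python3 fin.py
```

```text
[ 374.2 -407.2  300.8]
wrist sel 429 [ 441.1 -390.8] [15.1 43. ] 12.9 z 71.4
wrist sel 455 [ 420.  -395.6] [16.2 42.6] 13.1 z 71.4
wrist blk 149 [ 563.9 -370.6] [ 1.6 74.8] 10.4 z 78.4
scene handle 106 [ 600.2 -362.5] [29.3 28.1] 7.6 z 155.8
scene sel 136 [ 430.2 -393.6] [46.1 45.2] 14.4 z 70.8
scene blk 385 [ 601.9 -364. ] [81.7 73.5] 9.9 z 78.6
scene collar 111 [ 603.5 -362. ] [38. 49.] 14.7 z 85.1
```

View pics/fin.png

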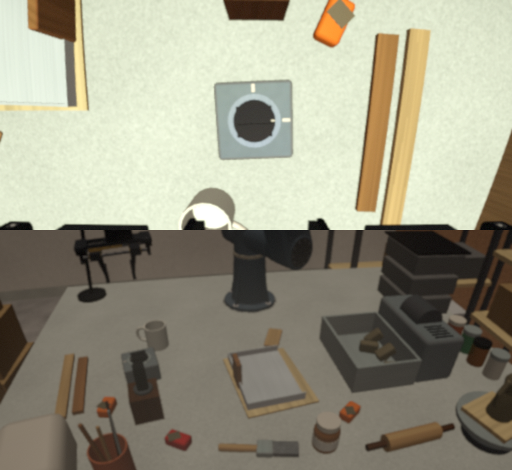

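```bash
python3 -c "
from workcell import robot
print(robot.hand_in())"
```

```text
the job is handed in; nothing more can be done
None
```

The job is handed in; no verdict came back, but the last pictures and measurements show all four lumps (there was no fifth) in the hopper, the tray flat on its board, the selector at its run stop and the screwdriver standing in the block.

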